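# Scoop the brass ball out of its stock tin

## Robot

A 7-joint arm with a two-finger parallel gripper is mounted at the origin on the work surface. World frame = base frame: x ahead of the robot, y to its left, z up, the work surface at z = 0. Lengths are in m, angles in rad, forces in N, time in s.
With the tool pointing down it reaches from about 0.4 to 0.85 m from the base axis. Payload 4.4 kg.
Tool frame: the origin (TCP) lies at the very end of the fingers, on their centre line; the grasp point (between the pads) lies 19 mm behind it; x points along the fingers, z is the direction in which the jaws open and shut, and the axes are right-handed (so a half turn about x gives the same grasp; the last joint's range is limited). The gripper opens to 94 mm and grips with 3 to 60 N. Pads are 16 mm wide; open, the fingers measure 119 mm over their backs; the gripper's body (75 mm by 177 mm) begins 78 mm behind the grasp point.
Start: joints at [-1.171, 0.628, 0.038, 1.517, -0.027, 0.996, -0.02], TCP at [0.292, 0.581, 0.205] pointing down, gripper open.
Joint ranges: [-3.06, 3.06], [-0.37, 2.12], [-1.25, 1.32], [0.18, 2.47], [-1.1, 4.24], [0.23, 1.98], [-2.94, 2.94]. Speed limits (rad/s): [2.57, 2.57, 3.14, 3.14, 3.14, 3.14, 3.14].

## Interface

Orientations are given as a rotation vector (axis times angle).
In Python, from bench import manip gives the robot as it stands.
- The arm moves only by the tool send_rows, never from a script. Its argument "moves" is a list of rows, each an object with "offset": the shift along the tool's x, y, z as a fraction of full scale, a list of three; "dr": the turn, a rotation vector about the tool's x, y, z as a fraction of full scale, a list of three; "claw": the finger opening in mm, from 0 to 94. In form: [{"offset": [x, y, z], "dr": [ax, ay, az], "claw": claw}, ...]. A call has 1 to 5 rows; each row shifts and turns the commanded pose from where the row before left it, along the tool's axes as they then stand; what a row does not reach is not made up. Full scale, the value 1, is 30 mm for a shift and 8 degrees for a turn. A row lasts 1/10 s, in which the tool goes at most 50 mm and 8.59 degrees, less where a joint would pass 70% of its speed; a pose out of reach is approached as far as the arm can. A call with a number of a shift or a turn outside -1 to 1 is refused whole. A call with a gripper value outside its range is refused whole. The fingers move at their own pace and stop on an object; "grip_force" is the grip in N (left out, the last holds). Time passes only in rows, so rows that do not move let the fingers close. It gives the time, the measured TCP pose, the force and the opening at its end, in the units of the state.
- manip.state(): the state, without advancing time (a new reading comes with each control period).
- manip.capture(name): name is "scene" or "top" or "wrist"; returns a dict with "img" (480x640x3 uint8, red, green, blue), "fx", "fy", "cx", "cy" (pixels), "origin" and "orientation" of the camera in the world. Camera axes: x right, y up, looking along -z (the intrinsics and any distortion apply to the point x, -y, -z); pixel columns grow to the right and rows downward; lengths in m; the calibration is good to about 2 mm. A picture is of the moment at which its call begins. There is no depth.
- manip.close_job(): hands the job in, once; it reports no verdict.
The state is a dict: "clock": time; "joints": joint angles; "qvel": joint speeds; "tau": joint torques, N m; "tool_pos": TCP position; "eef_rot": TCP orientation; "wrist_force": force on the tool from outside, world axes, zero at the start; "moment": the same for the moment, N m; "opening": opening from 0.0 (shut) to 1.0 (fully open).
Only numpy, scipy, OpenCV 4.12 (cv2) and the standard library are available. Lean on these libraries where they do the work, as an engineer would, in place of code of your own. Each camera call takes 0.05 s, during which the arm holds its last target.

## Task

Pick up the blue-handled scoop by its handle, angle it nose-down through the narrow mouth of the brass tin and scoop up the brass ball inside, then right the scoop and lift the ball out in it. Stand the loaded scoop upright on the middle of the red mat and let go, with the ball still in it. Do not touch the ball with the gripper.

Things in the scene. Friction and masses are not known exactly. Their poses are not given: they have to be found in the camera images.
- scoop: Loose steel scoop standing level. Origin: underside centre, z up, open lip at x -28 mm, heel +28. Pan 50 wide (44 inside), side walls 12 to 24 high, back wall face x +13. Floor 2 thick with a cross slot x -14 to +4, where the ball nests. Upright handle at x +22, 12 (x) by 16 (y), to z 180, blue above z 60: grip across y at about z 158 so the gripper stays above the tin. 0.16 kg
- tin: Fixed brass tin (not the grey). Origin: underside centre, z up. Outer 136 (x) by 86 (y) mm, rim z 100; mouth 90 by 76, centred; inside 130 by 80 below z 89. White floor: valley along y at x -20, z 8, rising 15 deg to +x, 60 deg to -x. Nose to -x, tilted 30 deg, slide the lip touching the gentle floor into the valley under the ball; keep it at the steep side, rising, while levelling: ball rolls in
- ball: Loose solid brass ball, polished and oiled (slippery), 30 mm in diameter, 0.12 kg, lying in the valley of the brass tin's floor (centre at tin x -13, z 25 mm), up to 12 mm either side of the middle along the tin's y. Origin: its centre (its orientation means nothing).
- mat: Red square mat fixed on the bench, 100 by 100 mm, 4 mm thick. Origin: centre of its underside, z up.
Mind the look-alikes: they are no part of the job. Of the things that look like the scoop, take the one that is farthest to the robot's right at the start. Leave any pink look-alike of the ball alone.

How it is judged:
On the way, in this order (a step that is already met when the one before it is completed fails the run):
1. the scoop's pan is inside the brass tin, angled at least 10 degrees from upright (horizontal distance between scoop and tin below 0.07 m and z of scoop in the frame of tin below 0.075 m and angle between scoop's own z axis and vertical above 0.175 rad), for 0.1 s.
2. the ball is lifted out of the tin in the scoop, the scoop righted to within 25 degrees (height (world z) of scoop above 0.1 m and distance between ball and scoop below 0.04 m and angle between scoop's own z axis and vertical below 0.44 rad), for 0.1 s.
At the end, for the whole second after the job is handed in: The scoop stands released and at rest on the red mat, upright within 8 degrees, its origin within 30 mm of the mat's centre, with the brass ball at rest in its pan (horizontal distance between scoop and mat below 0.03 m and height (world z) of scoop below 0.01 m and angle between scoop's own z axis and vertical below 0.14 rad and x of ball in the frame of scoop between -0.025 and 0.012 m and y of ball in the frame of scoop between -0.02 and 0.02 m and z of ball in the frame of scoop below 0.035 m and linear speed of scoop below 0.03 m/s and linear speed of ball below 0.05 m/s); the robot touches nothing.
It fails at once if the gripper's fingers touch the ball (contact force between the fingers and ball above 0.5 N).
It also fails if it takes over 61 s, if anything falls off the work surface, if the arm or the gripper's body presses on something with over 40 N, if the wrist force passes 120 N, or if a joint passes its speed limit or range.

## Working session

There is one attempt and no reset: what is moved stays moved. The work goes in short steps, Python scripts to look and compute and a tool call to move; the robot and the scene stay as the last step left them, time stands still between calls to the robot, and variables do not carry over. Pictures are saved under pics/ and viewed, and the job is handed in when it is done.

Besides the shell and the picture viewer there is one more tool, called by a JSON object that holds its "name" and its "arguments", one argument or row to a line. send_rows: Moves the arm, as the interface text tells. Its arguments: {"type":"object","properties":{"moves":{"type":"array"},"grip_force":{"type":"number"}},"required":["moves"]}

```bash
ls -la; mkdir -p pics
python3 - <<'E'
from bench import manip
import cv2
s=manip.state()
for k,v in s.items(): print(k,v)
for n in ["scene","top","wrist"]:
    c=manip.capture(n)
    cv2.imwrite(f"pics/{n}0.png",c["img"][:,:,::-1])
    print(n,{k:v for k,v in c.items() if k!="img"})
E
```

```text
total 12
drwxr-xr-x  3 agent agent 4096 Dec  7 14:46 .
drwxr-xr-x 23 root  root  4096 Dec  7 14:46 ..
drwxr-xr-x  2 agent agent 4096 Dec  7 14:46 pics
clock 0.0
joints [-1.17079512  0.62933103  0.03843509  1.51834317 -0.02697804  0.99630597
 -0.02002894]
qvel [-0.0011571  -0.00025481 -0.0011219  -0.00060747  0.00027579  0.00063279
 -0.00158795]
tau [-9.76982096e-05 -5.49714804e+01  1.14336178e+00 -1.86628979e+01
 -5.22056676e-02  2.35239789e-02  1.72474915e-04]
tool_pos [0.29161996 0.58017162 0.20457174]
eef_rot [-0.86064508  1.39586968  0.858985  ]
wrist_force [0.23273043 0.01056911 0.27273553]
moment [-0.01787393  0.02278844  0.00382713]
opening 0.9986462121346324
scene {'fx': 502.4469163478151, 'fy': 502.4469163478151, 'cx': 312.48606343428304, 'cy': 244.0152542180211, 'origin': array([0.87992098, 0.13902059, 0.62593475]), 'orientation': array([0.37715106, 0.57279089, 1.92785981])}
top {'fx': 578.2484068616895, 'fy': 578.2484068616895, 'cx': 321.62438286832975, 'cy': 241.05373496253793, 'origin': array([ 0.42920776, -0.02965521,  0.8289829 ]), 'orientation': array([ 0.11279211, -0.10040212, -1.55625435])}
wrist {'fx': 393.38017339088464, 'fy': 393.38017339088464, 'cx': 323.7989132649971, 'cy': 240.54834456328769, 'origin': array([0.21690192, 0.61859093, 0.38356363]), 'orientation': array([-0.26256764, -0.16011841,  1.09732444])}
```

View pics/scene0.png

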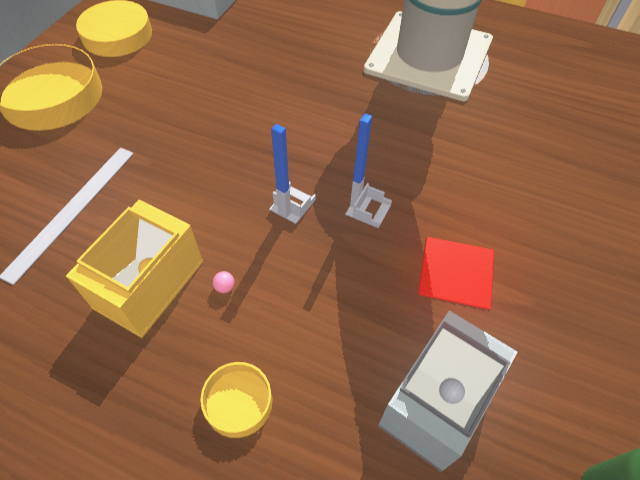

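View pics/top0.png

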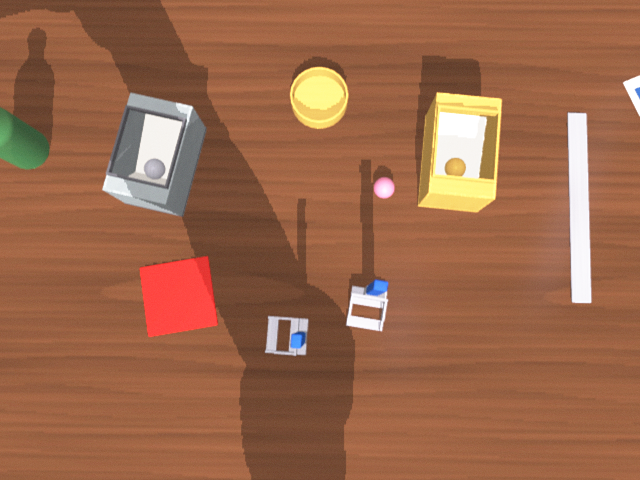

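View pics/wrist0.png

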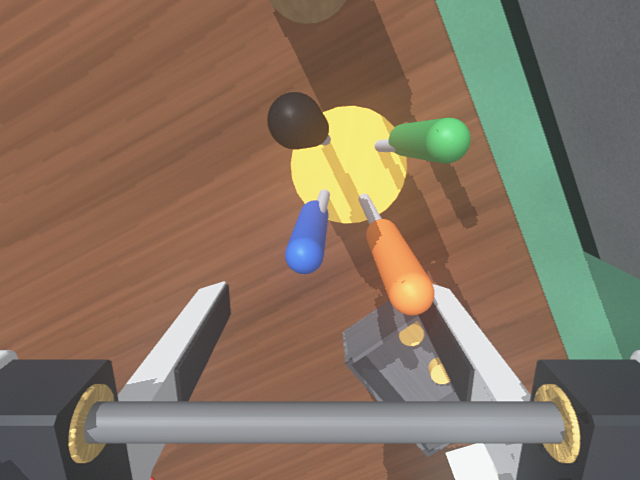

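The top picture has the robot's right at image right. The scoop to take is the one at (368,308), with its blue tip at (377,288). The brass tin is at (460,150) with its ball at (455,168). The mat is at (178,296), and the grey tin and the other scoop are decoys. I'll zoom in to measure.

```bash
cat > h.py <<'E'
import numpy as np, cv2
from scipy.spatial.transform import Rotation as R
def ray(c,u,v):
    d=np.array([(u-c["cx"])/c["fx"],-(v-c["cy"])/c["fy"],-1.0])
    return np.array(c["origin"]),R.from_rotvec(c["orientation"]).apply(d)
def plane(c,u,v,z):
    o,d=ray(c,u,v); return o+d*(z-o[2])/d[2]
def tri(c1,p1,c2,p2):
    o1,d1=ray(c1,*p1);o2,d2=ray(c2,*p2)
    d1/=np.linalg.norm(d1);d2/=np.linalg.norm(d2)
    A=np.stack([d1,-d2],1);t=np.linalg.lstsq(A,o2-o1,rcond=None)[0]
    a=o1+d1*t[0];b=o2+d2*t[1];return (a+b)/2,np.linalg.norm(a-b)
def proj(c,P):
    q=R.from_rotvec(c["orientation"]).inv().apply(np.array(P)-c["origin"])
    return c["cx"]+c["fx"]*q[...,0]/-q[...,2], c["cy"]-c["fy"]*q[...,1]/-q[...,2]
CAM={"scene":dict(fx=502.4469163478151,fy=502.4469163478151,cx=312.48606343428304,cy=244.0152542180211,origin=np.array([0.87992098,0.13902059,0.62593475]),orientation=np.array([0.37715106,0.57279089,1.92785981])),
"top":dict(fx=578.2484068616895,fy=578.2484068616895,cx=321.62438286832975,cy=241.05373496253793,origin=np.array([0.42920776,-0.02965521,0.8289829]),orientation=np.array([0.11279211,-0.10040212,-1.55625435]))}
E
python3 - <<'E'
import cv2,numpy as np
t=cv2.imread('pics/top0.png');s=cv2.imread('pics/scene0.png')
def crop(im,x,y,w,h,k):return cv2.resize(im[y:y+h,x:x+w],None,fx=k,fy=k,interpolation=cv2.INTER_NEAREST)
cv2.imwrite('pics/z1.png',crop(t,400,80,130,140,4))
cv2.imwrite('pics/z2.png',crop(t,330,270,80,70,8))
cv2.imwrite('pics/z3.png',crop(s,55,190,160,150,4))
cv2.imwrite('pics/z4.png',crop(s,255,110,80,120,5))
E
```

```text
(no output)
```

View pics/z1.png

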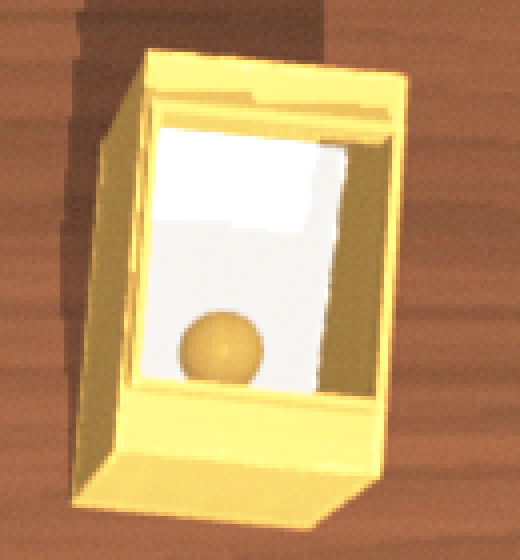

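View pics/z2.png

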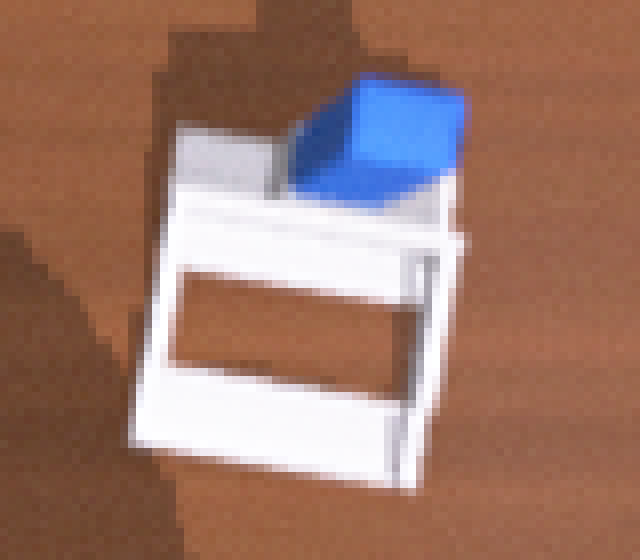

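View pics/z3.png

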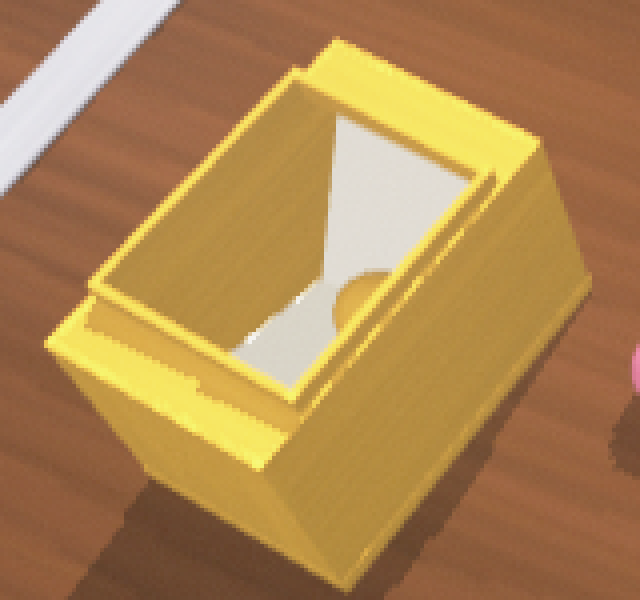

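View pics/z4.png

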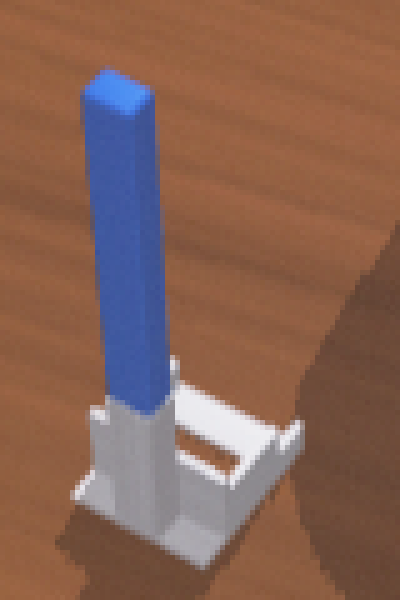

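Run:
```python
from h import *
T=CAM["top"];S=CAM["scene"]
print("tin outer top corners")
C={"N-":((495,199.5),(139.5,200)),"N+":((428.75,192.5),(190,225)),"F+":((437.5,92.5),(120.5,307.5)),"F-":((502,98.75),(66.25,276.25))}
P={}
for k,(a,b) in C.items():
    p,e=tri(T,a,S,b);P[k]=p;print(k,p.round(4),round(e*1000,1))
m=sum(P.values())/4;print("mean",m)
for a,b in [("F+","N+"),("F-","N-")]:
    d=P[a]-P[b];print("len",np.linalg.norm(d),"yaw",np.degrees(np.arctan2(d[1],d[0])))
for a,b in [("F+","F-"),("N+","N-")]:
    d=P[a]-P[b];print("wid",np.linalg.norm(d),"yaw-90",np.degrees(np.arctan2(-d[0],d[1])))
p,e=tri(T,(381.25,285.5),S,(279,128.4));print("handle top",p,e)
z2=lambda u,v:(330+u/8,270+v/8)
sl=[plane(T,*z2(*q),0.002)[:2] for q in [(185,268),(168,362),(408,400)]]
d=sl[2]-sl[1];print("slot dir -y", d, np.degrees(np.arctan2(d[0],-d[1])),np.linalg.norm(d))
for q,z in [((415,492),.002),((420,488),.012),((178,125),.002),((135,440),.012),((465,240),0.024)]:
    print(q,plane(T,*z2(*q),z).round(4))
# mat
im=cv2.imread('pics/top0.png');
for n,c in CAM.items():
    im=cv2.imread(f'pics/{n}0.png').astype(int)
    k=((im[...,2]>150)&(im[...,1]<70)&(im[...,0]<70)).astype(np.uint8)
    cs,_=cv2.findContours(k,0,2);cc=max(cs,key=cv2.contourArea)
    ap=cv2.approxPolyDP(cc,6,True)[:,0];print(n,ap.tolist())
    w=np.array([plane(c,u+.0,v+.0,.004)[:2] for u,v in ap]);print(w.round(4).tolist(),w.mean(0))
    k=((im[...,2]>120)&(im[...,2]<230)&(im[...,1]>80)&(im[...,0]<70)).astype(np.uint8)
    # ball
im=cv2.imread('pics/top0.png')[80:220,400:530]
print("ball via top z=.025:",plane(T,400+221/4,80+352/4,.025))
p,e=tri(T,(400+221/4,80+352/4),S,(55+378/4,190+312/4));print("ball tri",p,e)
# handle blue pixel extents
```

```text
tin outer top corners
N- [ 0.5876 -0.248   0.0864] 2.0
N+ [ 0.5959 -0.1619  0.0881] 0.9
F+ [ 0.7323 -0.1746  0.0877] 2.9
F- [ 0.7244 -0.2606  0.0875] 2.7
mean [ 0.66005023 -0.21125706  0.08742982]
len 0.13693597720177464 yaw -5.304650531775702
len 0.13739077703292116 yaw -5.25343750663204
wid 0.0863846493664917 yaw-90 -5.22285314571116
wid 0.08652346789444472 yaw-90 -5.521833291346844
handle top [ 0.4682337  -0.09060935  0.17580662] 0.002525277700214829
slot dir -y [-0.00614766 -0.04250019] -8.230756661147977 0.042942521352249664
(415, 492) [ 0.4144 -0.1091  0.002 ]
(420, 488) [ 0.4152 -0.109   0.012 ]
(178, 125) [ 0.4786 -0.0669  0.002 ]
(135, 440) [ 0.4229 -0.0593  0.012 ]
(465, 240) [ 0.458  -0.1157  0.024 ]
scene [[426, 238], [418, 293], [489, 309], [490, 297], [489, 308], [432, 295]]
[[0.4271, 0.1252], [0.5207, 0.1423], [0.5044, 0.2383], [0.4857, 0.2353], [0.5029, 0.2379], [0.5157, 0.161]] [0.49274537 0.18998525]
top [[140, 267], [142, 281], [144, 270], [154, 273], [149, 266], [167, 275], [158, 271], [166, 263], [172, 271], [172, 262], [192, 259], [217, 323], [207, 256]]
[[0.5015, 0.2376], [0.4815, 0.2337], [0.4972, 0.2316], [0.4931, 0.2171], [0.5031, 0.2248], [0.4905, 0.1983], [0.496, 0.2115], [0.5077, 0.2005], [0.4963, 0.1914], [0.5092, 0.192], [0.5139, 0.1634], [0.4234, 0.1241], [0.5185, 0.142]] [0.4947567  0.19753283]
ball via top z=.025: [ 0.64645135 -0.21180251  0.025     ]
ball tri [ 0.64699317 -0.21189503  0.02143959] 0.0015736985613124348
```

```bash
cat >> h.py <<'E'
def down(yaw,sgn=1,tilt=0.):
    """tool pose for a scoop with given yaw (deg) and nose-down tilt (deg); tool x along -scoop z, tool z along sgn*scoop y"""
    M=(R.from_euler('z',yaw,degrees=True)*R.from_euler('y',-tilt,degrees=True)).as_matrix()
    x=-M[:,2];z=sgn*M[:,1];y=np.cross(z,x)
    return R.from_matrix(np.stack([x,y,z],1))
def plan(p,r,wps):
    """wps: list of (pos,Rot,nrows); prints rows rounded, tracking rounding"""
    import json
    p=np.array(p,float);out=[]
    for q,rt,n in wps:
        p0=p.copy();r0=r;dr=(r0.inv()*rt).as_rotvec()
        for i in range(1,n+1):
            pi=p0+(np.array(q)-p0)*i/n; ri=r0*R.from_rotvec(dr*i/n)
            o=np.round(r.inv().apply(pi-p)/.03,2); a=np.round(np.degrees((r.inv()*ri).as_rotvec())/8,2)
            p=p+r.apply(o*.03); r=r*R.from_rotvec(np.radians(a*8))
            out.append((o,a)); print(len(out),o.tolist(),a.tolist(), "" if max(abs(o).max(),abs(a).max())<=1 else "TOO BIG")
        print("  ->",p.round(4),np.degrees((r.inv()*rt).magnitude()).round(2))
    return p,r
def cur():
    from bench import manip
    s=manip.state();print("t",round(s["clock"],2),"pos",s["tool_pos"].round(4),"F",s["wrist_force"].round(2),"op",round(s["opening"],3))
    return s["tool_pos"],R.from_rotvec(s["eef_rot"]),s
E
python3 - <<'E'
from h import *
p,r,s=cur();print(r.as_matrix().round(3))
for sg in (1,-1):
    print(sg,np.degrees((r.inv()*down(-8.4,sg)).as_rotvec()))
plan(p,r,[([.30,.56,.33],r,5),([.455,-.085,.33],down(-8.4,1 if True else -1),25)])
E
```

```text
t 0.15 pos [0.2917 0.5803 0.2048] F [ 0.08 -0.22  0.26] op 1.001
[[-0.001 -0.893  0.449]
 [-0.001  0.449  0.893]
 [-1.    -0.    -0.001]]
1 [-1.82898361e+01 -8.24738468e-02 -1.22285691e-02]
-1 [ 1.61710122e+02 -1.74048491e-02  1.17384532e-01]
1 [-0.83, -0.11, -0.1] [0.0, 0.0, 0.0] 
2 [-0.84, -0.11, -0.09] [0.0, 0.0, 0.0] 
3 [-0.83, -0.11, -0.1] [0.0, 0.0, 0.0] 
4 [-0.84, -0.11, -0.1] [0.0, 0.0, 0.0] 
5 [-0.83, -0.11, -0.1] [0.0, 0.0, 0.0] 
  -> [0.2999 0.5599 0.3299] 0.0
6 [0.0, -0.57, -0.68] [-0.09, -0.0, -0.0] 
7 [0.0, -0.56, -0.68] [-0.09, -0.0, -0.0] 
8 [0.0, -0.56, -0.69] [-0.09, -0.0, -0.0] 
9 [0.0, -0.54, -0.69] [-0.1, -0.0, -0.0] 
10 [0.0, -0.54, -0.71] [-0.09, -0.0, -0.0] 
11 [0.01, -0.52, -0.71] [-0.09, -0.0, -0.0] 
12 [-0.0, -0.52, -0.72] [-0.09, -0.0, -0.0] 
13 [-0.0, -0.51, -0.72] [-0.09, -0.0, -0.0] 
14 [-0.0, -0.5, -0.73] [-0.09, -0.0, -0.0] 
15 [-0.0, -0.49, -0.74] [-0.09, -0.0, -0.0] 
16 [-0.0, -0.48, -0.74] [-0.1, -0.0, -0.0] 
17 [0.0, -0.47, -0.75] [-0.09, -0.0, -0.0] 
18 [0.0, -0.46, -0.75] [-0.09, -0.01, -0.0] 
19 [0.0, -0.45, -0.76] [-0.09, 0.0, -0.0] 
20 [0.0, -0.45, -0.77] [-0.09, 0.0, -0.0] 
21 [0.0, -0.43, -0.77] [-0.09, 0.0, -0.0] 
22 [0.0, -0.42, -0.78] [-0.09, 0.0, -0.0] 
23 [0.0, -0.41, -0.78] [-0.1, 0.0, -0.0] 
24 [-0.0, -0.4, -0.79] [-0.09, 0.0, -0.0] 
25 [-0.0, -0.4, -0.79] [-0.09, 0.0, -0.0] 
26 [-0.0, -0.38, -0.8] [-0.09, 0.0, -0.0] 
27 [-0.0, -0.37, -0.8] [-0.09, 0.0, -0.0] 
28 [-0.0, -0.36, -0.81] [-0.09, 0.0, -0.0] 
29 [-0.0, -0.35, -0.81] [-0.09, 0.0, -0.0] 
30 [-0.0, -0.34, -0.82] [-0.1, -0.0, -0.0] 
  -> [ 0.4549 -0.0851  0.33  ] 0.03
```

{"name": "send_rows", "arguments": {
  "moves": [
    {"offset":[-0.83,-0.11,-0.1],"dr":[0,0,0],"claw":94},
    {"offset":[-0.83,-0.11,-0.1],"dr":[0,0,0],"claw":94},
    {"offset":[-0.84,-0.11,-0.1],"dr":[0,0,0],"claw":94},
    {"offset":[-0.84,-0.11,-0.1],"dr":[0,0,0],"claw":94},
    {"offset":[-0.83,-0.11,-0.1],"dr":[0,0,0],"claw":94}
  ],
  "grip_force": 50
}}

```text
clock: 0.65
tool_pos: [0.2998, 0.5595, 0.3313]
eef_rot: [-0.86, 1.395, 0.859]
wrist_force: [-0.2, 0.2, -0.6]
opening: 1.001
```

{"name": "send_rows", "arguments": {
  "moves": [
    {"offset":[0,-0.57,-0.68],"dr":[-0.09,0,0],"claw":94},
    {"offset":[0,-0.56,-0.68],"dr":[-0.09,0,0],"claw":94},
    {"offset":[0,-0.56,-0.69],"dr":[-0.09,0,0],"claw":94},
    {"offset":[0,-0.54,-0.69],"dr":[-0.1,0,0],"claw":94},
    {"offset":[0,-0.54,-0.71],"dr":[-0.09,0,0],"claw":94}
  ]
}}

```text
clock: 1.15
tool_pos: [0.331, 0.4297, 0.3303]
eef_rot: [-0.909, 1.373, 0.909]
wrist_force: [0.3, -0.9, -0.3]
opening: 0.997
```

{"name": "send_rows", "arguments": {
  "moves": [
    {"offset":[0,-0.52,-0.71],"dr":[-0.09,0,0],"claw":94},
    {"offset":[0,-0.52,-0.72],"dr":[-0.09,0,0],"claw":94},
    {"offset":[0,-0.51,-0.72],"dr":[-0.09,0,0],"claw":94},
    {"offset":[0,-0.5,-0.73],"dr":[-0.09,0,0],"claw":94},
    {"offset":[0,-0.49,-0.74],"dr":[-0.09,0,0],"claw":94}
  ]
}}

```text
clock: 1.65
tool_pos: [0.3619, 0.3006, 0.3304]
eef_rot: [-0.957, 1.351, 0.957]
wrist_force: [0.3, 0.2, 0.8]
opening: 1.002
```

{"name": "send_rows", "arguments": {
  "moves": [
    {"offset":[0,-0.48,-0.74],"dr":[-0.1,0,0],"claw":94},
    {"offset":[0,-0.47,-0.75],"dr":[-0.09,0,0],"claw":94},
    {"offset":[0,-0.46,-0.75],"dr":[-0.09,0,0],"claw":94},
    {"offset":[0,-0.45,-0.76],"dr":[-0.09,0,0],"claw":94},
    {"offset":[0,-0.45,-0.77],"dr":[-0.09,0,0],"claw":94}
  ]
}}

```text
clock: 2.15
tool_pos: [0.393, 0.1718, 0.3305]
eef_rot: [-1.005, 1.327, 1.005]
wrist_force: [0.4, -0.4, 0.3]
opening: 1.0
```

{"name": "send_rows", "arguments": {
  "moves": [
    {"offset":[0,-0.43,-0.77],"dr":[-0.09,0,0],"claw":94},
    {"offset":[0,-0.42,-0.78],"dr":[-0.09,0,0],"claw":94},
    {"offset":[0,-0.41,-0.78],"dr":[-0.1,0,0],"claw":94},
    {"offset":[0,-0.4,-0.79],"dr":[-0.09,0,0],"claw":94},
    {"offset":[0,-0.4,-0.79],"dr":[-0.09,0,0],"claw":94}
  ]
}}

```text
clock: 2.65
tool_pos: [0.424, 0.0429, 0.3305]
eef_rot: [-1.053, 1.301, 1.054]
wrist_force: [0.5, 0.9, 0.5]
opening: 1.003
```

{"name": "send_rows", "arguments": {
  "moves": [
    {"offset":[0,-0.38,-0.8],"dr":[-0.09,0,0],"claw":94},
    {"offset":[0,-0.37,-0.8],"dr":[-0.09,0,0],"claw":94},
    {"offset":[0,-0.36,-0.81],"dr":[-0.09,0,0],"claw":94},
    {"offset":[0,-0.35,-0.81],"dr":[-0.09,0,0],"claw":94},
    {"offset":[0,-0.34,-0.82],"dr":[-0.1,0,0],"claw":94}
  ]
}}

```text
clock: 3.15
tool_pos: [0.4548, -0.0861, 0.3305]
eef_rot: [-1.101, 1.275, 1.102]
wrist_force: [-0.1, 0.1, -0.3]
opening: 0.998
```

Tracks perfectly. I'll take a wrist view and refine the handle.

Run:
```python
from h import *
from bench import manip
import pickle
p,r,s=cur()
c=manip.capture("wrist");cv2.imwrite("pics/w1.png",c["img"][:,:,::-1]);pickle.dump(c,open("w1.pkl","wb"))
print(proj(c,[.468,-.0906,.18]),proj(c,p))
```

```text
t 3.15 pos [ 0.4548 -0.0861  0.3305] F [-0.08  0.05 -0.35] op 0.998
(np.float64(320.4284055947122), np.float64(238.96369651045748)) (np.float64(323.1148001075072), np.float64(298.54100986269316))
```

View pics/w1.png

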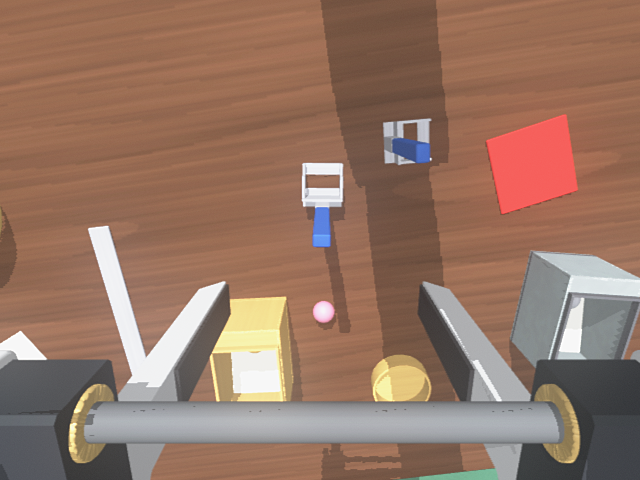

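Run:
```python
from h import *
import pickle
c=pickle.load(open("w1.pkl","rb"))
im=c["img"].astype(int)
k=((im[...,2]>120)&(im[...,0]<90)).astype(np.uint8)
n,l,st,ce=cv2.connectedComponentsWithStats(k)
for i in range(1,n):
    if st[i,4]>40: print(st[i],ce[i])
for z in(.18,.176):print(plane(c,321.5,241.5,z))
cv2.imwrite("pics/w1z.png",cv2.resize(c["img"][150:260,270:370,::-1],None,fx=5,fy=5,interpolation=0))
p,r,s=cur()
plan(p,r,[([.4682,-.0908,.30],down(-8.4),2),([.4682,-.0908,.1395],down(-8.4),7)])
```

```text
[392 138  38  25 704] [411.67329545 149.56818182]
[316 208  14  27  67] [325.79104478 217.86567164]
[ 0.47042471 -0.09001259  0.18      ]
[ 0.47162105 -0.09021138  0.176     ]
t 3.2 pos [ 0.4555 -0.0911  0.3306] F [ 0.36 -3.85 -0.48] op 0.999
1 [0.51, -0.21, 0.04] [-0.01, -0.01, 0.01] 
2 [0.51, -0.21, 0.04] [-0.02, -0.02, 0.0] 
  -> [ 0.4683 -0.0907  0.3   ] 0.05
3 [0.76, 0.0, -0.0] [0.0, 0.0, 0.0] 
4 [0.77, 0.0, -0.0] [0.0, 0.0, 0.0] 
5 [0.76, 0.0, -0.0] [0.0, 0.0, 0.0] 
6 [0.77, 0.0, -0.0] [0.0, 0.0, 0.0] 
7 [0.76, 0.0, -0.0] [0.0, 0.0, 0.0] 
8 [0.77, 0.0, -0.0] [0.0, 0.0, 0.0] 
9 [0.76, 0.0, -0.01] [0.0, 0.0, 0.0] 
  -> [ 0.4683 -0.0909  0.1395] 0.05
```

View pics/w1z.png

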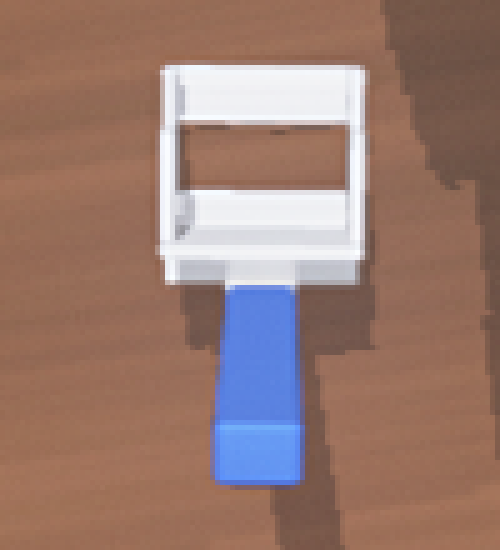

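{"name": "send_rows", "arguments": {
  "moves": [
    {"offset":[0,0,0],"dr":[0,0,0],"claw":94},
    {"offset":[0,0,0],"dr":[0,0,0],"claw":94}
  ]
}}

```text
clock: 3.4
tool_pos: [0.4546, -0.0843, 0.3303]
eef_rot: [-1.1, 1.275, 1.102]
wrist_force: [-0.3, 0.1, 0.5]
opening: 0.999
```

Run:
```python
from h import *
plan([.4548,-.0847,.3301],down(-8.4),[([.4690,-.0905,.29],down(-8.4),2),([.4690,-.0905,.1395],down(-8.4),7)])
```

```text
1 [0.67, -0.25, -0.06] [0.0, 0.0, 0.0] 
2 [0.67, -0.25, -0.06] [0.0, 0.0, 0.0] 
  -> [ 0.4691 -0.0905  0.2899] 0.0
3 [0.72, 0.0, -0.0] [0.0, 0.0, 0.0] 
4 [0.71, 0.0, -0.0] [0.0, 0.0, 0.0] 
5 [0.72, 0.0, -0.0] [0.0, 0.0, 0.0] 
6 [0.71, 0.0, -0.0] [0.0, 0.0, 0.0] 
7 [0.72, 0.0, -0.0] [0.0, 0.0, 0.0] 
8 [0.72, 0.0, -0.0] [0.0, 0.0, 0.0] 
9 [0.71, 0.0, -0.0] [0.0, 0.0, 0.0] 
  -> [ 0.4691 -0.0905  0.1396] 0.0
```

{"name": "send_rows", "arguments": {
  "moves": [
    {"offset":[0.67,-0.25,-0.06],"dr":[0,0,0],"claw":70},
    {"offset":[0.67,-0.25,-0.06],"dr":[0,0,0],"claw":70},
    {"offset":[0.72,0,0],"dr":[0,0,0],"claw":60},
    {"offset":[0.71,0,0],"dr":[0,0,0],"claw":60},
    {"offset":[0.72,0,0],"dr":[0,0,0],"claw":60}
  ]
}}

```text
clock: 3.9
tool_pos: [0.4691, -0.0891, 0.2251]
eef_rot: [-1.102, 1.273, 1.103]
wrist_force: [0.3, -0.3, -0.2]
opening: 0.65
```

{"name": "send_rows", "arguments": {
  "moves": [
    {"offset":[0.71,0,0],"dr":[0,0,0],"claw":60},
    {"offset":[0.72,0,0],"dr":[0,0,0],"claw":60},
    {"offset":[0.72,0,0],"dr":[0,0,0],"claw":60},
    {"offset":[0.71,0,0],"dr":[0,0,0],"claw":60},
    {"offset":[0,0,0],"dr":[0,0,0],"claw":40}
  ]
}}

```text
clock: 4.4
tool_pos: [0.4673, -0.0889, 0.1381]
eef_rot: [-1.099, 1.277, 1.107]
wrist_force: [-0.9, 0.2, -0.5]
opening: 0.584
```

{"name": "send_rows", "arguments": {
  "moves": [
    {"offset":[0,0,-0.03],"dr":[0,0,0],"claw":30},
    {"offset":[0,0,0],"dr":[0,0,0],"claw":24},
    {"offset":[0,0,0],"dr":[0,0,0],"claw":18},
    {"offset":[0,0,0],"dr":[0,0,0],"claw":5},
    {"offset":[0,0,0],"dr":[0,0,0],"claw":5}
  ],
  "grip_force": 20
}}

```text
clock: 4.9
tool_pos: [0.4694, -0.0916, 0.1406]
eef_rot: [-1.101, 1.274, 1.1]
wrist_force: [0.3, 2.0, -0.2]
opening: 0.173
```

{"name": "send_rows", "arguments": {
  "moves": [
    {"offset":[0,0,0],"dr":[0,0,0],"claw":0},
    {"offset":[0,0,0],"dr":[0,0,0],"claw":0},
    {"offset":[0,0,0],"dr":[0,0,0],"claw":0}
  ],
  "grip_force": 55
}}

```text
clock: 5.2
tool_pos: [0.4695, -0.0916, 0.1404]
eef_rot: [-1.101, 1.274, 1.101]
wrist_force: [0.4, 0.6, 5.4]
opening: 0.167
```

Run:
```python
from h import *
from bench import manip
p,r,s=cur()
print(r.as_matrix().round(3), s["moment"])
c=manip.capture("scene");cv2.imwrite("pics/s2.png",cv2.resize(c["img"][60:260,200:420,::-1],None,fx=3,fy=3))
```

```text
t 5.2 pos [ 0.4695 -0.0916  0.1404] F [0.43 0.63 5.4 ] op 0.167
[[ 0.001 -0.989  0.146]
 [ 0.     0.146  0.989]
 [-1.    -0.001  0.   ]] [0.1668783  0.08679968 0.02870384]
```

View pics/s2.png

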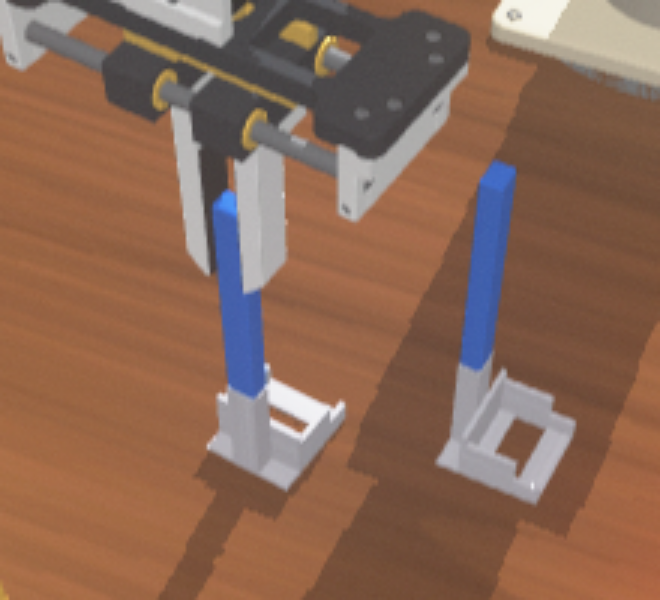

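```bash
cat >> h.py <<'E'
TIN=np.array([.660,-.2113,0.]);TYAW=-5.3
SG=np.array([.0223,0,.1404])  # TCP in scoop frame
def scoop_tcp(ox,oy,oz,tilt,SG=SG):
    """scoop origin in tin frame (mm) with nose-down tilt -> TCP pose"""
    Z=R.from_euler('z',TYAW,degrees=True)
    M=Z*R.from_euler('y',-tilt,degrees=True)
    return TIN+Z.apply(np.array([ox,oy,oz])/1000)+M.apply(SG), down(TYAW,1,tilt)
def lip_tcp(lx,oy,lz,tilt,SG=SG):
    """same with lip bottom edge (scoop x -28) at tin lx, lz"""
    t=np.radians(tilt)
    return scoop_tcp(lx+28*np.cos(t),oy,lz+28*np.sin(t),tilt,SG)
def scoop_pose(p,r,SG=SG):
    X=r.as_matrix();M=np.stack([-X[:,1],X[:,2],-X[:,0]],1)
    O=np.array(p)-M@SG;Z=R.from_euler('z',TYAW,degrees=True)
    loc=lambda q:(Z.inv().apply(q-TIN)*1000).round(1)
    return "origin",loc(O),"lip",loc(O+M@[-.028,0,0]),"tilt",round(np.degrees(np.arctan2(M[2,0],M[2,2])),1)
E
python3 - <<'E'
from h import *
p=[.4695,-.0916,.1404]
A=scoop_tcp(15,-2,150,30);print(A[0])
plan(p,down(-8.4),[([.4695,-.0916,.30],down(-8.4),6),(A[0]+[0,0,.02],A[1],11)])
E
```

```text
[ 0.62408106 -0.20997649  0.28273997]
1 [-0.89, 0.0, 0.0] [0.0, 0.0, 0.0] 
2 [-0.88, 0.0, 0.0] [0.0, 0.0, 0.0] 
3 [-0.89, 0.0, 0.0] [0.0, 0.0, 0.0] 
4 [-0.89, 0.0, 0.0] [0.0, 0.0, 0.0] 
5 [-0.88, 0.0, 0.0] [0.0, 0.0, 0.0] 
6 [-0.89, 0.0, 0.0] [0.0, 0.0, 0.0] 
  -> [ 0.4695 -0.0916  0.3   ] 0.0
7 [-0.01, -0.52, -0.29] [-0.03, -0.01, -0.34] 
8 [0.02, -0.51, -0.29] [-0.04, -0.01, -0.34] 
9 [0.04, -0.51, -0.29] [-0.03, -0.01, -0.34] 
10 [0.06, -0.51, -0.29] [-0.04, -0.01, -0.34] 
11 [0.09, -0.5, -0.3] [-0.03, -0.01, -0.34] 
12 [0.11, -0.5, -0.3] [-0.04, -0.01, -0.34] 
13 [0.13, -0.49, -0.3] [-0.03, -0.0, -0.35] 
14 [0.16, -0.48, -0.3] [-0.04, -0.01, -0.34] 
15 [0.18, -0.47, -0.31] [-0.03, -0.01, -0.34] 
16 [0.2, -0.46, -0.31] [-0.03, -0.01, -0.34] 
17 [0.22, -0.45, -0.31] [-0.04, -0.01, -0.34] 
  -> [ 0.624  -0.21    0.3027] 0.02
```

{"name": "send_rows", "arguments": {
  "moves": [
    {"offset":[-0.3,0,0],"dr":[0,0,0],"claw":0},
    {"offset":[-0.9,0,0],"dr":[0,0,0],"claw":0},
    {"offset":[-1,0,0],"dr":[0,0,0],"claw":0},
    {"offset":[-1,0,0],"dr":[0,0,0],"claw":0},
    {"offset":[-1,0,0],"dr":[0,0,0],"claw":0}
  ]
}}

```text
clock: 5.75
tool_pos: [0.4684, -0.0919, 0.2673]
eef_rot: [-1.1, 1.276, 1.101]
wrist_force: [1.4, 0.8, -1.6]
opening: 0.168
```

{"name": "send_rows", "arguments": {
  "moves": [
    {"offset":[-0.8,0,0],"dr":[0,0,0],"claw":0},
    {"offset":[-0.32,0,0],"dr":[0,0,0],"claw":0},
    {"offset":[0,0,0],"dr":[0,0,0],"claw":0},
    {"offset":[0,0,0],"dr":[0,0,0],"claw":0}
  ]
}}

```text
clock: 6.15
tool_pos: [0.4682, -0.0915, 0.2986]
eef_rot: [-1.1, 1.276, 1.102]
wrist_force: [0.2, -0.4, -1.2]
opening: 0.165
```

Run:
```python
from h import *
A=scoop_tcp(15,-2,150,30)
plan([.4686,-.0915,.2990],down(-8.4),[(A[0]+[0,0,.02],A[1],11)])
```

```text
1 [-0.01, -0.52, -0.29] [-0.03, -0.01, -0.34] 
2 [0.01, -0.52, -0.28] [-0.04, -0.01, -0.34] 
3 [0.04, -0.51, -0.3] [-0.03, -0.01, -0.34] 
4 [0.06, -0.51, -0.29] [-0.04, -0.01, -0.34] 
5 [0.08, -0.51, -0.3] [-0.03, -0.01, -0.34] 
6 [0.11, -0.5, -0.3] [-0.04, -0.01, -0.34] 
7 [0.13, -0.49, -0.3] [-0.03, -0.0, -0.35] 
8 [0.16, -0.48, -0.3] [-0.04, -0.01, -0.34] 
9 [0.18, -0.48, -0.31] [-0.03, -0.01, -0.34] 
10 [0.19, -0.46, -0.31] [-0.03, -0.01, -0.34] 
11 [0.23, -0.46, -0.31] [-0.04, -0.01, -0.34] 
  -> [ 0.6242 -0.2101  0.3027] 0.02
```

{"name": "send_rows", "arguments": {
  "moves": [
    {"offset":[-0.01,-0.52,-0.29],"dr":[-0.03,-0.01,-0.34],"claw":0},
    {"offset":[0.01,-0.52,-0.28],"dr":[-0.04,-0.01,-0.34],"claw":0},
    {"offset":[0.04,-0.51,-0.3],"dr":[-0.03,-0.01,-0.34],"claw":0},
    {"offset":[0.06,-0.51,-0.29],"dr":[-0.04,-0.01,-0.34],"claw":0},
    {"offset":[0.08,-0.51,-0.3],"dr":[-0.03,-0.01,-0.34],"claw":0}
  ]
}}

```text
clock: 6.65
tool_pos: [0.5391, -0.1458, 0.2994]
eef_rot: [-1.23, 1.097, 0.944]
wrist_force: [-0.2, -0.6, -1.3]
opening: 0.166
```

{"name": "send_rows", "arguments": {
  "moves": [
    {"offset":[0.11,-0.5,-0.3],"dr":[-0.04,-0.01,-0.34],"claw":0},
    {"offset":[0.13,-0.49,-0.3],"dr":[-0.03,0,-0.35],"claw":0},
    {"offset":[0.16,-0.48,-0.3],"dr":[-0.04,-0.01,-0.34],"claw":0},
    {"offset":[0.18,-0.48,-0.31],"dr":[-0.03,-0.01,-0.34],"claw":0},
    {"offset":[0.19,-0.46,-0.31],"dr":[-0.03,-0.01,-0.34],"claw":0}
  ]
}}

```text
clock: 7.15
tool_pos: [0.6095, -0.1994, 0.3006]
eef_rot: [-1.343, 0.913, 0.78]
wrist_force: [0.3, 0.7, -1.3]
opening: 0.168
```

{"name": "send_rows", "arguments": {
  "moves": [
    {"offset":[0.23,-0.46,-0.31],"dr":[-0.04,-0.01,-0.34],"claw":0},
    {"offset":[0,0,0],"dr":[0,0,0],"claw":0},
    {"offset":[0,0,0],"dr":[0,0,0],"claw":0},
    {"offset":[0,0,0],"dr":[0,0,0],"claw":0}
  ]
}}

```text
clock: 7.55
tool_pos: [0.6242, -0.2094, 0.3025]
eef_rot: [-1.364, 0.875, 0.747]
wrist_force: [0.1, -0.3, -1.7]
opening: 0.167
```

Run:
```python
from h import *
from bench import manip
p,r,s=cur()
print(scoop_pose(p,r))
for n in("scene","top"):
  c=manip.capture(n);cv2.imwrite(f"pics/{n}3.png",c["img"][:,:,::-1])
p,r,s=cur();print(scoop_pose(p,r))
```

```text
t 7.55 pos [ 0.6242 -0.2094  0.3025] F [ 0.07 -0.32 -1.71] op 0.167
('origin', array([ 14.7,  -1.3, 169.6]), 'lip', array([ -9.6,  -1.3, 155.7]), 'tilt', np.float64(29.9))
t 7.65 pos [ 0.6247 -0.2093  0.3032] F [ 0.61 -0.58 -1.3 ] op 0.166
('origin', array([ 15.4,  -1.2, 170.4]), 'lip', array([ -8.8,  -1.3, 156.4]), 'tilt', np.float64(30.0))
```

View pics/scene3.png

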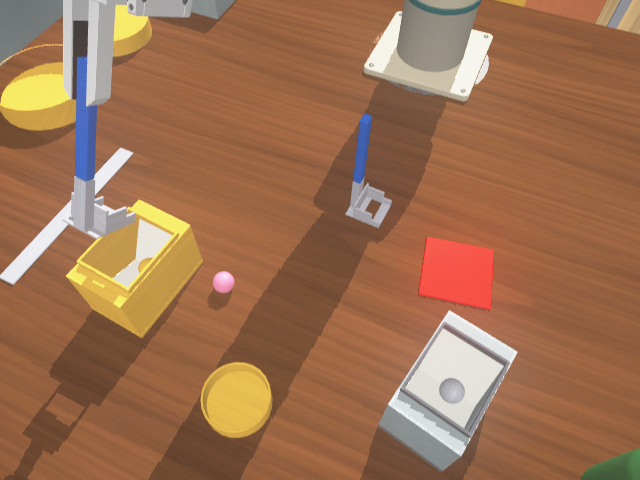

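View pics/top3.png

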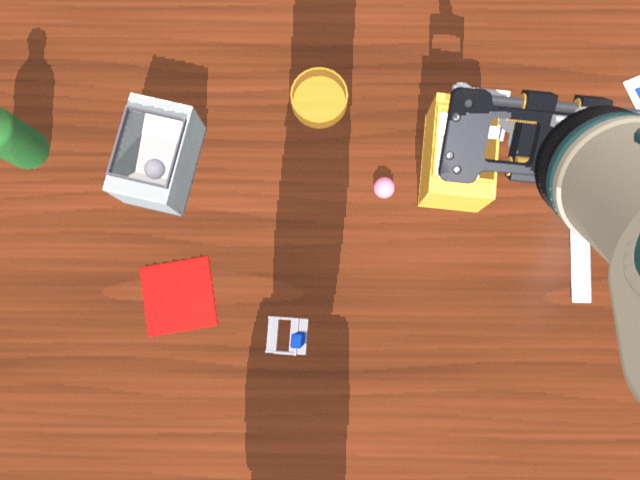

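```bash
cat >> h.py <<'E'
def world_of(p,r,pts,SG=SG):
    X=r.as_matrix();M=np.stack([-X[:,1],X[:,2],-X[:,0]],1);O=np.array(p)-M@SG
    return O+(M@(np.array(pts,float).T/1000)).T
E
python3 - <<'E'
from h import *
im=cv2.imread('pics/scene3.png')
A=scoop_tcp(15,-1.3,169.8,30)
pts=[[28,25,0],[28,-25,0],[-28,25,0],[-28,-25,0],[16,8,60],[28,8,60],[28,-8,60]]
w=world_of(A[0],A[1],pts)
u,v=proj(CAM["scene"],w)
k=5;x0,y0=50,150
z=cv2.resize(im[y0:y0+110,x0:x0+150],None,fx=k,fy=k,interpolation=cv2.INTER_CUBIC)
for a,b in zip(u,v): cv2.circle(z,(int((a+.5-x0)*k),int((b+.5-y0)*k)),4,(0,0,255),1)
cv2.imwrite('pics/s3z.png',z)
E
```

```text
(no output)
```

View pics/s3z.png

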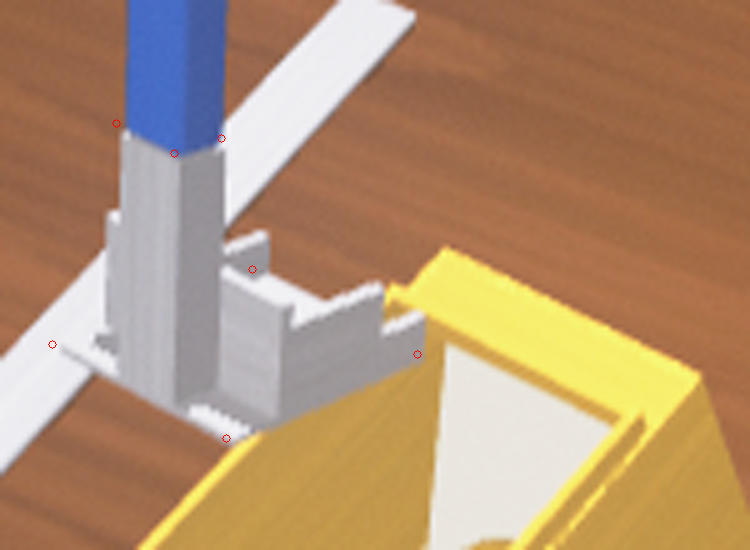

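Run:
```python
from h import *
Z=R.from_euler('z',TYAW,degrees=True)
P={k:TIN+Z.apply(v) for k,v in {"N-":(-.068,-.043,.089),"N+":(-.068,.043,.089),"F+":(.068,.043,.089),"F-":(.068,-.043,.089)}.items()}
C={"N-":((495,199.5),(139.5,200)),"N+":((428.75,192.5),(190,225)),"F+":((437.5,92.5),(120.5,307.5)),"F-":((502,98.75),(66.25,276.25))}
for k in C:
    for n,i in(("top",0),("scene",1)):
        print(k,n,(np.array(C[k][i])-np.array(proj(CAM[n],P[k]))).round(1))
# initial scoop handle top in each
h=[.4692,-.0910,.180]
print("handle top",np.array([381.25,285.5])-proj(CAM["top"],h),np.array([279,128.4])-proj(CAM["scene"],h))
```

```text
N- top [0.3 0.6]
N- scene [1.5 0.9]
N+ top [-0.   0.2]
N+ scene [0.8 0.3]
F+ top [ 0.6 -0.6]
F+ scene [1.5 1.1]
F- top [ 0.7 -0.7]
F- scene [1.2 1.1]
handle top [0.34024368 0.65028901] [1.79861588 2.17080821]
```

The scene view shows the scoop in the jaws at a 30° tilt above the tin, with its heel near (95,237). The predicted points fall within about 2 px of the image, and the tin itself shows the same camera bias. I'll descend.

Run:
```python
from h import *
p=[.6244,-.2096,.3028];r=down(TYAW,1,30)
W=[(*scoop_tcp(15,-2,60,30),9),(*scoop_tcp(32,-2,34,30),5)]
plan(p,r,W)
```

```text
1 [0.35, 0.2, -0.0] [0.0, 0.0, 0.0] 
2 [0.35, 0.21, -0.0] [0.0, 0.0, 0.0] 
3 [0.36, 0.2, -0.0] [0.0, 0.0, 0.0] 
4 [0.35, 0.21, -0.01] [0.0, 0.0, 0.0] 
5 [0.35, 0.2, 0.0] [0.0, 0.0, 0.0] 
6 [0.35, 0.21, 0.0] [0.0, 0.0, 0.0] 
7 [0.36, 0.2, -0.0] [0.0, 0.0, 0.0] 
8 [0.35, 0.21, -0.0] [0.0, 0.0, 0.0] 
9 [0.35, 0.2, -0.0] [0.0, 0.0, 0.0] 
  -> [ 0.6241 -0.2099  0.1928] 0.0
10 [0.21, -0.01, -0.0] [0.0, 0.0, 0.0] 
11 [0.2, -0.01, -0.0] [0.0, 0.0, 0.0] 
12 [0.21, -0.01, -0.0] [0.0, 0.0, 0.0] 
13 [0.21, -0.01, -0.0] [0.0, 0.0, 0.0] 
14 [0.21, -0.01, -0.0] [0.0, 0.0, 0.0] 
  -> [ 0.6409 -0.2114  0.1666] 0.0
```

{"name": "send_rows", "arguments": {
  "moves": [
    {"offset":[0.35,0.2,0],"dr":[0,0,0],"claw":0},
    {"offset":[0.35,0.21,0],"dr":[0,0,0],"claw":0},
    {"offset":[0.36,0.2,0],"dr":[0,0,0],"claw":0},
    {"offset":[0.35,0.21,0],"dr":[0,0,0],"claw":0},
    {"offset":[0.35,0.2,0],"dr":[0,0,0],"claw":0}
  ]
}}

```text
clock: 8.15
tool_pos: [0.6248, -0.2095, 0.2421]
eef_rot: [-1.366, 0.873, 0.746]
wrist_force: [-0.0, 0.3, -0.6]
opening: 0.166
```

{"name": "send_rows", "arguments": {
  "moves": [
    {"offset":[0.35,0.21,0],"dr":[0,0,0],"claw":0},
    {"offset":[0.36,0.2,0],"dr":[0,0,0],"claw":0},
    {"offset":[0.35,0.21,0],"dr":[0,0,0],"claw":0},
    {"offset":[0.35,0.2,0],"dr":[0,0,0],"claw":0},
    {"offset":[0,0,0],"dr":[0,0,0],"claw":0}
  ]
}}

```text
clock: 8.65
tool_pos: [0.6245, -0.2097, 0.1935]
eef_rot: [-1.364, 0.877, 0.752]
wrist_force: [-0.4, 0.3, -0.9]
opening: 0.167
```

Run:
```python
from h import *
from bench import manip
p,r,s=cur();print(scoop_pose(p,r))
c=manip.capture("scene");cv2.imwrite("pics/s4.png",cv2.resize(c["img"][120:340,40:240,::-1],None,fx=2.7,fy=2.7))
```

```text
t 8.65 pos [ 0.6245 -0.2097  0.1935] F [-0.43  0.31 -0.9 ] op 0.167
('origin', array([14.6, -1.5, 60.4]), 'lip', array([-9.7, -1.6, 46.6]), 'tilt', np.float64(29.7))
```

View pics/s4.png

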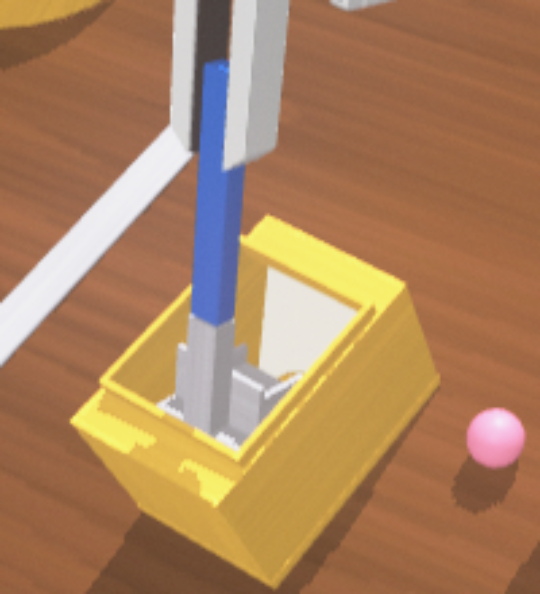

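The pan is inside the mouth and clear of the rim. In this zoom the handle enters at about (210,370).

{"name": "send_rows", "arguments": {
  "moves": [
    {"offset":[0.21,-0.01,0],"dr":[0,0,0],"claw":0},
    {"offset":[0.2,-0.01,0],"dr":[0,0,0],"claw":0},
    {"offset":[0.21,-0.01,0],"dr":[0,0,0],"claw":0},
    {"offset":[0.21,-0.01,0],"dr":[0,0,0],"claw":0},
    {"offset":[0.21,-0.01,0],"dr":[0,0,0],"claw":0}
  ]
}}

```text
clock: 9.2
tool_pos: [0.645, -0.2144, 0.1745]
eef_rot: [-1.357, 0.882, 0.76]
wrist_force: [0.3, -0.9, -1.2]
opening: 0.168
```

{"name": "send_rows", "arguments": {
  "moves": [
    {"offset":[0,0,0],"dr":[0,0,0],"claw":0},
    {"offset":[0,0,0],"dr":[0,0,0],"claw":0}
  ]
}}

```text
clock: 9.4
tool_pos: [0.6445, -0.2142, 0.1745]
eef_rot: [-1.357, 0.882, 0.76]
wrist_force: [0.3, 0.4, -1.3]
opening: 0.167
```

Run:
```python
from h import *
p,r,s=cur();print(scoop_pose(p,r), s["moment"].round(3))
p=[.6409,-.2114,.1666]
a=plan(p,down(TYAW,1,30),[(*lip_tcp(7,-2,16.3,30),2),(*lip_tcp(-6,-2,12.6,30),4),(*lip_tcp(-18.5,-2,9.2,30),5)])
```

```text
t 9.4 pos [ 0.6445 -0.2142  0.1745] F [ 0.27  0.39 -1.31] op 0.167
('origin', array([33.6, -3.6, 41. ]), 'lip', array([ 9.1, -3.6, 27.3]), 'tilt', np.float64(29.1)) [ 0.049  0.628 -0.032]
1 [0.05, 0.04, -0.0] [0.0, 0.0, 0.0] 
2 [0.04, 0.04, -0.0] [0.0, 0.0, 0.0] 
  -> [ 0.6402 -0.2113  0.1631] 0.0
3 [-0.03, 0.11, -0.0] [0.0, 0.0, 0.0] 
4 [-0.02, 0.11, -0.0] [0.0, 0.0, 0.0] 
5 [-0.03, 0.11, -0.0] [0.0, 0.0, 0.0] 
6 [-0.03, 0.1, -0.0] [0.0, 0.0, 0.0] 
  -> [ 0.6274 -0.2101  0.1595] 0.0
7 [-0.02, 0.08, -0.0] [0.0, 0.0, 0.0] 
8 [-0.02, 0.09, -0.0] [0.0, 0.0, 0.0] 
9 [-0.02, 0.08, -0.0] [0.0, 0.0, 0.0] 
10 [-0.03, 0.09, -0.0] [0.0, 0.0, 0.0] 
11 [-0.02, 0.08, -0.0] [0.0, 0.0, 0.0] 
  -> [ 0.6149 -0.209   0.156 ] 0.0
```

Run:
```python
from h import *
p,r,s=cur();print(s["joints"].round(3)); print(s["tau"].round(2),s["moment"])
lo=[-3.06,-.37,-1.25,.18,-1.1,.23,-2.94];hi=[3.06,2.12,1.32,2.47,4.24,1.98,2.94]
for j,a,b in zip(s["joints"],lo,hi): print(round(j-a,3),round(b-j,3))
```

```text
t 9.4 pos [ 0.6445 -0.2142  0.1745] F [ 0.27  0.39 -1.31] op 0.167
[ 0.251  0.54   0.146  2.003 -1.099  0.233  2.873]
[-4.000e-02 -4.663e+01  1.900e+00 -1.519e+01 -5.100e-01 -6.000e-01
  0.000e+00] [ 0.04878278  0.62837499 -0.03213936]
3.311 2.809
0.91 1.58
1.396 1.174
1.823 0.467
0.001 5.339
0.003 1.747
5.813 0.067
```

Run:
```python
from h import *
p,r,s=cur()
plan(p,r,[(*scoop_tcp(32,-2,38,20),5)])
```

```text
t 9.4 pos [ 0.6445 -0.2142  0.1745] F [ 0.27  0.39 -1.31] op 0.167
1 [0.05, -0.13, 0.02] [0.0, 0.01, 0.23] 
2 [0.04, -0.13, 0.01] [0.0, 0.0, 0.22] 
3 [0.04, -0.13, 0.02] [0.0, 0.01, 0.23] 
4 [0.04, -0.13, 0.01] [0.0, 0.01, 0.23] 
5 [0.03, -0.13, 0.02] [0.01, 0.01, 0.23] 
  -> [ 0.6648 -0.2136  0.1775] 0.06
```

{"name": "send_rows", "arguments": {
  "moves": [
    {"offset":[0.05,-0.13,0.02],"dr":[0,0.01,0.23],"claw":0},
    {"offset":[0.04,-0.13,0.01],"dr":[0,0,0.22],"claw":0},
    {"offset":[0.04,-0.13,0.02],"dr":[0,0.01,0.23],"claw":0},
    {"offset":[0.04,-0.13,0.01],"dr":[0,0.01,0.23],"claw":0},
    {"offset":[0.03,-0.13,0.02],"dr":[0.01,0.01,0.23],"claw":0}
  ]
}}

```text
clock: 9.9
tool_pos: [0.6649, -0.2133, 0.1781]
eef_rot: [-1.299, 1.004, 0.879]
wrist_force: [0.8, -0.4, -1.4]
opening: 0.169
```

```bash
cat >> h.py <<'E'
def st():
    p,r,s=cur();print(scoop_pose(p,r),"y-axis lean",r.as_matrix()[2,2].round(3),"joints",s["joints"].round(2),"M",s["moment"].round(2));return p,r,s
E
python3 - <<'E'
from h import *
st()
E
```

```text
t 9.9 pos [ 0.6649 -0.2133  0.1781] F [ 0.76 -0.37 -1.44] op 0.169
('origin', array([32. , -1.7, 38.5]), 'lip', array([ 5.6, -1.7, 28.9]), 'tilt', np.float64(19.9)) y-axis lean -0.001 joints [-0.02  0.64  0.53  1.8  -0.8   0.57  2.48] M [0.04 0.41 0.  ]
```

Run:
```python
from h import *
plan([.6648,-.2135,.1778],down(TYAW,1,20),[(*lip_tcp(5,-2,15.6,20),4),(*lip_tcp(-6,-2,12.5,20),5),(*lip_tcp(-18,-2,9.3,20),5)])
```

```text
1 [0.1, 0.04, -0.0] [0.0, 0.0, 0.0] 
2 [0.1, 0.05, -0.0] [0.0, 0.0, 0.0] 
3 [0.1, 0.04, -0.01] [0.0, 0.0, 0.0] 
4 [0.1, 0.04, 0.0] [0.0, 0.0, 0.0] 
  -> [ 0.6641 -0.2137  0.1648] 0.0
5 [-0.01, 0.08, 0.0] [0.0, 0.0, 0.0] 
6 [-0.0, 0.07, 0.0] [0.0, 0.0, 0.0] 
7 [-0.01, 0.08, 0.0] [0.0, 0.0, 0.0] 
8 [-0.0, 0.08, 0.0] [0.0, 0.0, 0.0] 
9 [-0.01, 0.07, 0.0] [0.0, 0.0, 0.0] 
  -> [ 0.6531 -0.2127  0.1617] 0.0
10 [-0.01, 0.08, 0.0] [0.0, 0.0, 0.0] 
11 [-0.0, 0.09, 0.0] [0.0, 0.0, 0.0] 
12 [-0.01, 0.08, 0.0] [0.0, 0.0, 0.0] 
13 [-0.01, 0.08, 0.0] [0.0, 0.0, 0.0] 
14 [-0.0, 0.08, 0.0] [0.0, 0.0, 0.0] 
  -> [ 0.6413 -0.2116  0.1584] 0.0
```

{"name": "send_rows", "arguments": {
  "moves": [
    {"offset":[0.1,0.04,0],"dr":[0,0,0],"claw":0},
    {"offset":[0.1,0.05,0],"dr":[0,0,0],"claw":0},
    {"offset":[0.1,0.04,-0.01],"dr":[0,0,0],"claw":0},
    {"offset":[0.1,0.04,0],"dr":[0,0,0],"claw":0},
    {"offset":[0,0,0],"dr":[0,0,0],"claw":0}
  ]
}}

```text
clock: 10.4
tool_pos: [0.6633, -0.214, 0.1641]
eef_rot: [-1.298, 1.004, 0.878]
wrist_force: [-0.8, 0.4, -1.5]
opening: 0.166
```

Run:
```python
from h import *
st()
```

```text
t 10.4 pos [ 0.6633 -0.214   0.1641] F [-0.76  0.4  -1.48] op 0.166
('origin', array([30.5, -2.4, 24.5]), 'lip', array([ 4.2, -2.4, 14.9]), 'tilt', np.float64(19.9)) y-axis lean 0.0 joints [-0.    0.65  0.5   1.81 -0.82  0.54  2.51] M [0.03 0.47 0.03]
```

{"name": "send_rows", "arguments": {
  "moves": [
    {"offset":[-0.01,0.08,0],"dr":[0,0,0],"claw":0},
    {"offset":[0,0.07,0],"dr":[0,0,0],"claw":0},
    {"offset":[-0.01,0.08,0],"dr":[0,0,0],"claw":0},
    {"offset":[0,0.08,0],"dr":[0,0,0],"claw":0},
    {"offset":[-0.01,0.07,0],"dr":[0,0,0],"claw":0}
  ]
}}

```text
clock: 10.9
tool_pos: [0.6532, -0.2128, 0.1618]
eef_rot: [-1.3, 1.003, 0.877]
wrist_force: [0.4, 1.1, -2.7]
opening: 0.169
```

Run:
```python
from h import *
st()
```

```text
t 10.9 pos [ 0.6532 -0.2128  0.1618] F [ 0.37  1.08 -2.7 ] op 0.169
('origin', array([20.5, -2.2, 22.2]), 'lip', array([-5.8, -2.2, 12.6]), 'tilt', np.float64(20.0)) y-axis lean -0.001 joints [ 0.    0.64  0.49  1.84 -0.83  0.51  2.53] M [ 0.02  0.21 -0.06]
```

{"name": "send_rows", "arguments": {
  "moves": [
    {"offset":[-0.01,0.08,0],"dr":[0,0,0],"claw":0},
    {"offset":[0,0.09,0],"dr":[0,0,0],"claw":0},
    {"offset":[-0.01,0.08,0],"dr":[0,0,0],"claw":0},
    {"offset":[-0.01,0.08,0],"dr":[0,0,0],"claw":0},
    {"offset":[0,0.08,0],"dr":[0,0,0],"claw":0}
  ]
}}

```text
clock: 11.4
tool_pos: [0.6411, -0.2117, 0.1582]
eef_rot: [-1.299, 1.003, 0.878]
wrist_force: [1.2, 0.2, -1.6]
opening: 0.167
```

Run:
```python
from h import *
from bench import manip
st()
c=manip.capture("scene");cv2.imwrite("pics/s5.png",cv2.resize(c["img"][120:340,40:240,::-1],None,fx=2.7,fy=2.7,interpolation=cv2.INTER_CUBIC))
st()
```

```text
t 11.4 pos [ 0.6411 -0.2117  0.1582] F [ 1.22  0.16 -1.59] op 0.167
('origin', array([ 8.3, -2.3, 18.7]), 'lip', array([-18.1,  -2.3,   9.1]), 'tilt', np.float64(20.0)) y-axis lean -0.001 joints [ 0.01  0.62  0.47  1.88 -0.84  0.49  2.56] M [0.07 0.36 0.05]
t 11.45 pos [ 0.6406 -0.2117  0.1581] F [ 0.5  -0.03 -2.78] op 0.166
('origin', array([ 7.7, -2.3, 18.5]), 'lip', array([-18.6,  -2.3,   8.9]), 'tilt', np.float64(20.0)) y-axis lean -0.0 joints [ 0.01  0.62  0.47  1.88 -0.84  0.49  2.56] M [ 0.09  0.41 -0.04]
```

View pics/s5.png

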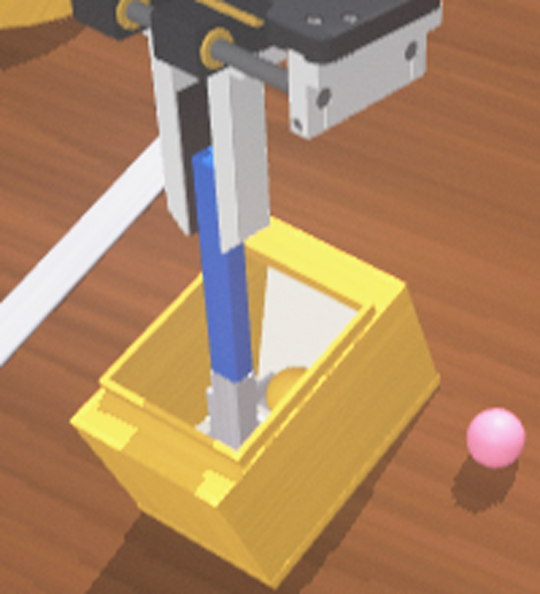

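The ball sits in front of the back wall at about (290,385) in the zoom, on the pan floor. Next I'll level while rising along the steep side, going slightly nose-up at the end.

Run:
```python
from h import *
W=[(-21.3,12,16),(-23.9,16,12),(-26.7,21,8),(-29.5,26,4),(-32.3,31,0),(-35,36,-4),(-37.6,41,-8),(-37.6,46,-12)]
plan([.6411,-.2116,.1583],down(TYAW,1,20),[(*lip_tcp(a,-2,b,t),4) for a,b,t in W])
```

```text
1 [0.0, -0.06, 0.0] [0.0, 0.0, 0.12] 
2 [0.0, -0.07, 0.0] [0.0, -0.0, 0.13] 
3 [-0.0, -0.06, 0.0] [0.0, -0.0, 0.12] 
4 [-0.0, -0.06, 0.0] [0.0, -0.0, 0.13] 
  -> [ 0.6482 -0.2123  0.1607] 0.0
5 [-0.01, -0.07, 0.0] [-0.0, 0.0, 0.12] 
6 [-0.01, -0.07, 0.0] [-0.0, 0.0, 0.13] 
7 [-0.0, -0.07, 0.0] [0.0, -0.0, 0.12] 
8 [-0.02, -0.07, 0.0] [0.0, -0.0, 0.13] 
  -> [ 0.656 -0.213  0.164] 0.0
9 [-0.01, -0.07, 0.0] [0.0, -0.0, 0.13] 
10 [-0.02, -0.06, 0.0] [0.0, -0.0, 0.12] 
11 [-0.01, -0.07, 0.0] [0.0, 0.0, 0.13] 
12 [-0.02, -0.06, 0.0] [-0.0, 0.0, 0.12] 
  -> [ 0.6633 -0.2137  0.1671] 0.0
13 [-0.01, -0.06, 0.0] [-0.0, 0.0, 0.12] 
14 [-0.01, -0.07, 0.0] [0.0, -0.0, 0.13] 
15 [-0.02, -0.06, 0.0] [0.0, -0.0, 0.13] 
16 [-0.01, -0.06, 0.0] [0.0, -0.0, 0.12] 
  -> [ 0.6705 -0.2143  0.1695] 0.0
17 [-0.01, -0.06, 0.0] [0.0, 0.0, 0.13] 
18 [-0.01, -0.06, 0.0] [0.0, 0.0, 0.12] 
19 [-0.02, -0.06, 0.0] [0.0, -0.0, 0.13] 
20 [-0.01, -0.06, 0.0] [0.0, -0.0, 0.12] 
  -> [ 0.6776 -0.215   0.1713] 0.0
21 [-0.01, -0.06, 0.0] [0.0, 0.0, 0.13] 
22 [-0.01, -0.06, 0.0] [0.0, 0.0, 0.12] 
23 [-0.01, -0.06, 0.0] [0.0, 0.0, 0.13] 
24 [-0.02, -0.05, 0.0] [0.0, 0.0, 0.12] 
  -> [ 0.6846 -0.2156  0.1726] 0.0
25 [-0.01, -0.06, 0.0] [-0.0, -0.0, 0.13] 
26 [-0.01, -0.05, 0.0] [-0.0, 0.0, 0.12] 
27 [-0.01, -0.06, 0.0] [0.0, 0.0, 0.13] 
28 [-0.01, -0.06, 0.0] [-0.0, 0.0, 0.12] 
  -> [ 0.6915 -0.2163  0.1732] 0.0
29 [-0.01, -0.07, 0.0] [0.0, 0.0, 0.13] 
30 [-0.01, -0.08, 0.0] [0.0, 0.0, 0.12] 
31 [-0.01, -0.07, 0.0] [0.0, 0.0, 0.13] 
32 [-0.01, -0.08, 0.0] [0.0, 0.0, 0.12] 
  -> [ 0.7005 -0.2171  0.1728] 0.0
```

{"name": "send_rows", "arguments": {
  "moves": [
    {"offset":[0,-0.06,0],"dr":[0,0,0.12],"claw":0},
    {"offset":[0,-0.07,0],"dr":[0,0,0.13],"claw":0},
    {"offset":[0,-0.06,0],"dr":[0,0,0.12],"claw":0},
    {"offset":[0,-0.06,0],"dr":[0,0,0.13],"claw":0}
  ]
}}

```text
clock: 11.85
tool_pos: [0.6484, -0.2123, 0.1607]
eef_rot: [-1.27, 1.054, 0.931]
wrist_force: [0.3, -0.1, -2.9]
opening: 0.166
```

Run:
```python
from h import *
st()
```

```text
t 11.85 pos [ 0.6484 -0.2123  0.1607] F [ 0.31 -0.06 -2.93] op 0.166
('origin', array([ 5.7, -2.2, 19.6]), 'lip', array([-21.2,  -2.2,  11.9]), 'tilt', np.float64(15.9)) y-axis lean -0.001 joints [-0.04  0.67  0.56  1.78 -0.76  0.62  2.44] M [ 0.04  0.23 -0.01]
```

{"name": "send_rows", "arguments": {
  "moves": [
    {"offset":[-0.01,-0.07,0],"dr":[0,0,0.12],"claw":0},
    {"offset":[-0.01,-0.07,0],"dr":[0,0,0.13],"claw":0},
    {"offset":[0,-0.07,0],"dr":[0,0,0.12],"claw":0},
    {"offset":[-0.02,-0.07,0],"dr":[0,0,0.13],"claw":0}
  ]
}}

```text
clock: 12.25
tool_pos: [0.6561, -0.213, 0.1638]
eef_rot: [-1.24, 1.105, 0.984]
wrist_force: [-0.1, 0.5, -2.2]
opening: 0.165
```

Run:
```python
from h import *
st()
```

```text
t 12.25 pos [ 0.6561 -0.213   0.1638] F [-0.09  0.48 -2.19] op 0.165
('origin', array([ 3.5, -2.1, 21.8]), 'lip', array([-23.9,  -2.1,  16. ]), 'tilt', np.float64(11.9)) y-axis lean -0.0 joints [-0.07  0.71  0.62  1.69 -0.69  0.75  2.35] M [0.03 0.21 0.06]
```

{"name": "send_rows", "arguments": {
  "moves": [
    {"offset":[-0.01,-0.07,0],"dr":[0,0,0.13],"claw":0},
    {"offset":[-0.02,-0.06,0],"dr":[0,0,0.12],"claw":0},
    {"offset":[-0.01,-0.07,0],"dr":[0,0,0.13],"claw":0},
    {"offset":[-0.02,-0.06,0],"dr":[0,0,0.12],"claw":0}
  ]
}}

```text
clock: 12.65
tool_pos: [0.6636, -0.2136, 0.1669]
eef_rot: [-1.208, 1.154, 1.037]
wrist_force: [0.3, 0.6, -2.4]
opening: 0.164
```

{"name": "send_rows", "arguments": {
  "moves": [
    {"offset":[-0.01,-0.06,0],"dr":[0,0,0.12],"claw":0},
    {"offset":[-0.01,-0.07,0],"dr":[0,0,0.13],"claw":0},
    {"offset":[-0.02,-0.06,0],"dr":[0,0,0.13],"claw":0},
    {"offset":[-0.01,-0.06,0],"dr":[0,0,0.12],"claw":0}
  ]
}}

```text
clock: 13.05
tool_pos: [0.6709, -0.2144, 0.1694]
eef_rot: [-1.175, 1.204, 1.089]
wrist_force: [-0.3, -0.2, -3.2]
opening: 0.164
```

{"name": "send_rows", "arguments": {
  "moves": [
    {"offset":[-0.01,-0.06,0],"dr":[0,0,0.13],"claw":0},
    {"offset":[-0.01,-0.06,0],"dr":[0,0,0.12],"claw":0},
    {"offset":[-0.02,-0.06,0],"dr":[0,0,0.13],"claw":0},
    {"offset":[-0.01,-0.06,0],"dr":[0,0,0.12],"claw":0}
  ]
}}

```text
clock: 13.45
tool_pos: [0.6781, -0.2152, 0.1712]
eef_rot: [-1.14, 1.253, 1.141]
wrist_force: [0.4, 0.3, -3.0]
opening: 0.165
```

Run:
```python
from h import *
from bench import manip
st()
c=manip.capture("scene");cv2.imwrite("pics/s6.png",cv2.resize(c["img"][120:340,40:240,::-1],None,fx=2.7,fy=2.7,interpolation=cv2.INTER_CUBIC))
```

```text
t 13.45 pos [ 0.6781 -0.2152  0.1712] F [ 0.37  0.27 -2.97] op 0.165
('origin', array([-4.1, -2.2, 30.9]), 'lip', array([-32.1,  -2.2,  30.9]), 'tilt', np.float64(-0.1)) y-axis lean -0.001 joints [-0.07  0.85  0.69  1.37 -0.56  1.12  2.17] M [ 0.05 -0.11 -0.01]
```

View pics/s6.png

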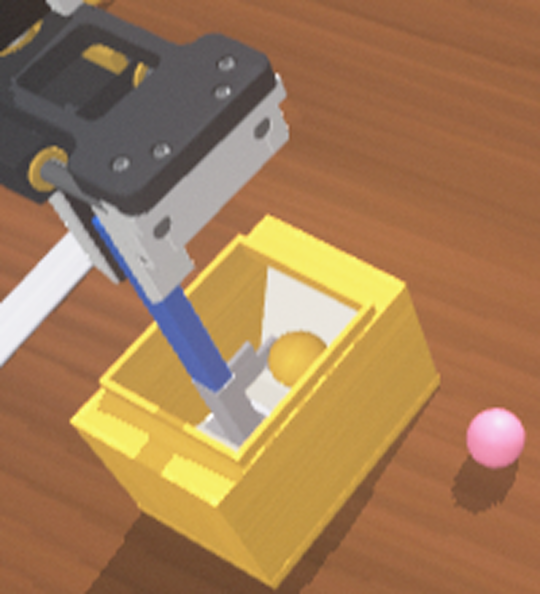

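Run:
```python
from h import *
p=[.6781,-.2152,.1712];r=down(TYAW,1,0)
w=world_of(p,r,[[28,8,60],[28,-8,60],[16,8,60],[28,8,120],[28,-8,120],[28,8,0],[-5,0,14],[-19,0,17]])
u,v=proj(CAM["scene"],w)
print(np.stack([(u+.5-40)*2.7,(v+.5-120)*2.7],1).round(0))
Z=R.from_euler('z',TYAW,degrees=True)
```

```text
[[216. 391.]
 [189. 377.]
 [233. 372.]
 [171. 318.]
 [142. 303.]
 [254. 454.]
 [277. 383.]
 [294. 359.]]
```

The handle is upright as predicted. The ball at (298,360) in the zoom lies on the lip, about scoop x -19 and not yet in the slot. I'll carry on nose-up to roll it in.

{"name": "send_rows", "arguments": {
  "moves": [
    {"offset":[-0.01,-0.06,0],"dr":[0,0,0.13],"claw":0},
    {"offset":[-0.01,-0.06,0],"dr":[0,0,0.12],"claw":0},
    {"offset":[-0.01,-0.06,0],"dr":[0,0,0.13],"claw":0},
    {"offset":[-0.02,-0.05,0],"dr":[0,0,0.12],"claw":0}
  ]
}}

```text
clock: 13.9
tool_pos: [0.685, -0.2157, 0.1726]
eef_rot: [-1.104, 1.301, 1.193]
wrist_force: [0.2, 1.0, -1.9]
opening: 0.166
```

{"name": "send_rows", "arguments": {
  "moves": [
    {"offset":[-0.01,-0.06,0],"dr":[0,0,0.13],"claw":0},
    {"offset":[-0.01,-0.05,0],"dr":[0,0,0.12],"claw":0},
    {"offset":[-0.01,-0.06,0],"dr":[0,0,0.13],"claw":0},
    {"offset":[-0.01,-0.06,0],"dr":[0,0,0.12],"claw":0}
  ]
}}

```text
clock: 14.3
tool_pos: [0.692, -0.2165, 0.1732]
eef_rot: [-1.066, 1.35, 1.244]
wrist_force: [-1.0, -0.2, -2.7]
opening: 0.166
```

Run:
```python
from h import *
from bench import manip
p,r,s=st()
c=manip.capture("scene");cv2.imwrite("pics/s7.png",cv2.resize(c["img"][120:340,40:240,::-1],None,fx=2.7,fy=2.7,interpolation=cv2.INTER_CUBIC))
for x,z in((-5,14),(-19,17)):
  u,v=proj(CAM["scene"],world_of(p,r,[[x,0,z]])); print(x,(u+.5-40)*2.7+5,(v+.5-120)*2.7+3)
```

```text
t 14.3 pos [ 0.692  -0.2165  0.1732] F [-0.97 -0.22 -2.74] op 0.166
('origin', array([-9.4, -2.3, 37.3]), 'lip', array([-37.1,  -2.3,  41.2]), 'tilt', np.float64(-8.1)) y-axis lean -0.001 joints [-0.03  0.96  0.7   1.13 -0.51  1.37  2.08] M [ 0.   -0.29  0.01]
-5 [282.62563586] [373.02967174]
-19 [297.48469151] [347.89460812]
```

View pics/s7.png

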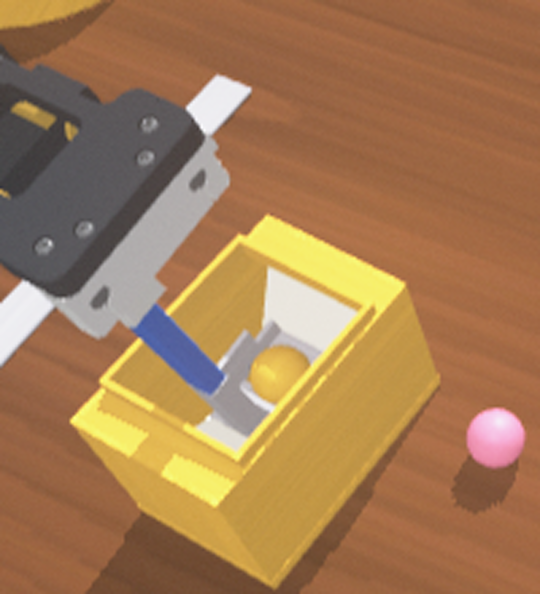

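The ball now sits at (281,374), which matches the slot position. I'll level and lift.

Run:
```python
from h import *
W=[(*scoop_tcp(0,-1,45,-2),6),(*scoop_tcp(0,0,175,-2),10)]
p,r=plan([.6917,-.2164,.1732],down(TYAW,1,-8),W);print(r.as_rotvec())
```

```text
1 [-0.06, 0.04, 0.01] [0.0, -0.0, -0.12] 
2 [-0.06, 0.03, 0.0] [0.0, 0.0, -0.13] 
3 [-0.06, 0.03, 0.01] [0.0, 0.0, -0.12] 
4 [-0.06, 0.04, 0.01] [0.0, 0.0, -0.13] 
5 [-0.06, 0.03, 0.0] [0.0, 0.0, -0.13] 
6 [-0.06, 0.03, 0.01] [0.0, 0.0, -0.12] 
  -> [ 0.6869 -0.2147  0.1845] 0.0
7 [-0.43, 0.01, 0.0] [0.0, 0.0, 0.0] 
8 [-0.44, 0.02, 0.01] [0.0, 0.0, 0.0] 
9 [-0.43, 0.01, -0.0] [0.0, 0.0, 0.0] 
10 [-0.43, 0.02, 0.0] [0.0, 0.0, 0.0] 
11 [-0.44, 0.01, 0.01] [0.0, 0.0, 0.0] 
12 [-0.43, 0.02, -0.0] [0.0, 0.0, 0.0] 
13 [-0.43, 0.01, 0.0] [0.0, 0.0, 0.0] 
14 [-0.43, 0.02, 0.01] [0.0, 0.0, -0.0] 
15 [-0.44, 0.01, -0.0] [0.0, 0.0, 0.0] 
16 [-0.43, 0.02, 0.0] [0.0, 0.0, -0.0] 
  -> [ 0.687  -0.2139  0.3145] 0.0
[-1.12283007  1.27584345  1.16667236]
```

{"name": "send_rows", "arguments": {
  "moves": [
    {"offset":[-0.06,0.04,0.01],"dr":[0,0,-0.12],"claw":0},
    {"offset":[-0.06,0.03,0],"dr":[0,0,-0.13],"claw":0},
    {"offset":[-0.06,0.03,0.01],"dr":[0,0,-0.12],"claw":0},
    {"offset":[-0.06,0.04,0.01],"dr":[0,0,-0.13],"claw":0},
    {"offset":[-0.06,0.03,0],"dr":[0,0,-0.13],"claw":0}
  ]
}}

```text
clock: 14.85
tool_pos: [0.6875, -0.215, 0.1833]
eef_rot: [-1.115, 1.287, 1.177]
wrist_force: [-0.3, 0.4, -2.3]
opening: 0.171
```

{"name": "send_rows", "arguments": {
  "moves": [
    {"offset":[-0.06,0.03,0.01],"dr":[0,0,-0.12],"claw":0},
    {"offset":[-0.15,0.01,0],"dr":[0,0,0],"claw":0},
    {"offset":[-0.3,0.01,0],"dr":[0,0,0],"claw":0},
    {"offset":[-0.4,0.02,0],"dr":[0,0,0],"claw":0},
    {"offset":[-0.4,0.02,0],"dr":[0,0,0],"claw":0}
  ]
}}

```text
clock: 15.35
tool_pos: [0.6869, -0.215, 0.2233]
eef_rot: [-1.124, 1.277, 1.166]
wrist_force: [-0.2, 0.7, -3.3]
opening: 0.167
```

Run:
```python
from h import *
st()
```

```text
t 15.35 pos [ 0.6869 -0.215   0.2233] F [-0.2   0.69 -3.27] op 0.167
('origin', array([-0. , -1.3, 83.8]), 'lip', array([-28. ,  -1.3,  84.7]), 'tilt', np.float64(-2.0)) y-axis lean -0.001 joints [-0.07  0.84  0.72  1.24 -0.52  1.28  2.12] M [-0.03 -0.11 -0.  ]
```

{"name": "send_rows", "arguments": {
  "moves": [
    {"offset":[-0.4,0.02,0],"dr":[0,0,0],"claw":0},
    {"offset":[-0.4,0.01,0],"dr":[0,0,0],"claw":0},
    {"offset":[-0.4,0.02,0],"dr":[0,0,0],"claw":0},
    {"offset":[-0.4,0.01,0],"dr":[0,0,0],"claw":0},
    {"offset":[-0.4,0.01,0],"dr":[0,0,0],"claw":0}
  ]
}}

```text
clock: 15.85
tool_pos: [0.6865, -0.2147, 0.2832]
eef_rot: [-1.123, 1.277, 1.166]
wrist_force: [0.7, 0.4, -2.2]
opening: 0.165
```

{"name": "send_rows", "arguments": {
  "moves": [
    {"offset":[-0.4,0.02,0],"dr":[0,0,0],"claw":0},
    {"offset":[-0.4,0.01,0],"dr":[0,0,0],"claw":0},
    {"offset":[-0.3,0.01,0],"dr":[0,0,0],"claw":0},
    {"offset":[-0.15,0,0],"dr":[0,0,0],"claw":0},
    {"offset":[0,0,0],"dr":[0,0,0],"claw":0}
  ]
}}

```text
clock: 16.35
tool_pos: [0.6869, -0.2149, 0.3203]
eef_rot: [-1.123, 1.276, 1.165]
wrist_force: [0.3, -0.4, -3.1]
opening: 0.166
```

Run:
```python
from h import *
from bench import manip
p,r,s=st()
c=manip.capture("scene");cv2.imwrite("pics/s8.png",c["img"][:,:,::-1])
```

```text
t 16.35 pos [ 0.6869 -0.2149  0.3203] F [ 0.32 -0.36 -3.07] op 0.166
('origin', array([  0. ,  -1.2, 180.8]), 'lip', array([-28. ,  -1.2, 181.7]), 'tilt', np.float64(-2.0)) y-axis lean -0.001 joints [-0.05  0.78  0.74  1.08 -0.48  1.48  2.07] M [-0.02 -0.14  0.  ]
```

View pics/s8.png

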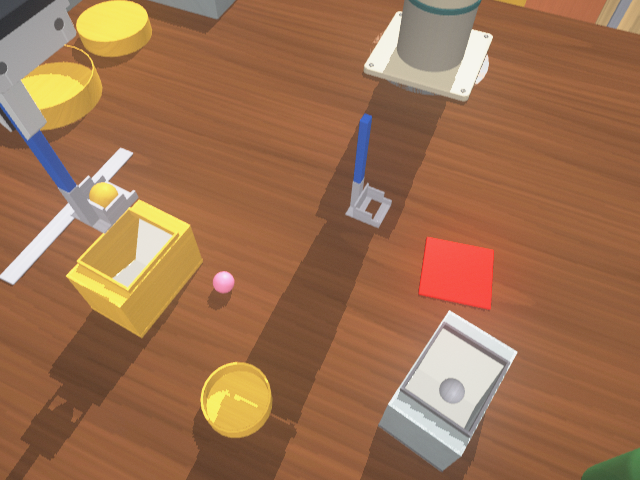

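The ball rides in the scoop above the tin, at (104,195). Next I'll refine the mat position and plan the transfer.

Run:
```python
from h import *
for n,f in(("scene","pics/s8.png"),("top","pics/top0.png")):
    im=cv2.imread(f).astype(int)
    k=((im[...,2]>120)&(im[...,1]<60)&(im[...,0]<60)).astype(np.uint8)
    k=cv2.morphologyEx(k,cv2.MORPH_OPEN,np.ones((5,5)))
    cc=max(cv2.findContours(k,0,2)[0],key=cv2.contourArea)
    w=np.array([plane(CAM[n],u,v,.003)[:2] for u,v in cc[:,0]])
    (c,wh,a)=cv2.minAreaRect((w*1000).astype(np.float32));print(n,cv2.contourArea(cc),c,wh,a)
mc=np.array([.464,.1815,0])
yaw=TYAW;Z=R.from_euler('z',yaw,degrees=True)
t=mc+Z.apply([.0223,0,0])+[0,0,.31]
print(t)
plan([.6870,-.2146,.3203],down(TYAW,1,-2),[(t,down(yaw,1,0),24)])
```

```text
Traceback (most recent call last):
ValueError: max() iterable argument is empty
```

Run:
```python
from h import *
for n,f in(("scene","pics/s8.png"),("top","pics/top0.png")):
    im=cv2.imread(f).astype(int)
    k=((im[...,2]>120)&(im[...,2]-im[...,1]>130)&(im[...,2]-im[...,0]>130)).astype(np.uint8)
    k=cv2.morphologyEx(k,cv2.MORPH_OPEN,np.ones((5,5)))
    cs=cv2.findContours(k,0,2)[0]
    cc=max(cs,key=cv2.contourArea)
    w=np.array([plane(CAM[n],u,v,.003)[:2] for u,v in cc[:,0]])
    (c,wh,a)=cv2.minAreaRect((w*1000).astype(np.float32));print(n,cv2.contourArea(cc),c,wh,a)
mc=np.array([.464,.1815,0])
yaw=TYAW;Z=R.from_euler('z',yaw,degrees=True)
t=mc+Z.apply([.0223,0,0])+[0,0,.31]
print(t)
plan([.6870,-.2146,.3203],down(TYAW,1,-2),[(t,down(yaw,1,0),24)])
```

```text
scene 4099.0 (463.31634521484375, 182.32920837402344) (101.13363647460938, 99.43018341064453) 10.337031364440918
top 4785.5 (461.0755615234375, 181.62277221679688) (100.47667694091797, 99.90892791748047) 10.481289863586426
[0.48620466 0.17944014 0.31      ]
1 [0.03, 0.33, 0.52] [-0.0, 0.0, -0.01] 
2 [0.02, 0.33, 0.52] [0.0, -0.0, -0.01] 
3 [0.03, 0.32, 0.52] [0.0, 0.0, -0.01] 
4 [0.02, 0.33, 0.52] [0.0, 0.0, -0.01] 
5 [0.02, 0.33, 0.52] [0.0, 0.0, -0.01] 
6 [0.03, 0.33, 0.52] [0.0, 0.0, -0.01] 
7 [0.02, 0.32, 0.51] [0.0, 0.0, -0.01] 
8 [0.02, 0.33, 0.52] [0.0, 0.0, -0.01] 
9 [0.03, 0.33, 0.52] [0.0, 0.0, -0.01] 
10 [0.02, 0.33, 0.52] [0.0, 0.0, -0.01] 
11 [0.02, 0.32, 0.52] [0.0, 0.0, -0.01] 
12 [0.02, 0.33, 0.52] [0.0, 0.0, -0.01] 
13 [0.02, 0.33, 0.52] [0.0, 0.0, -0.02] 
14 [0.02, 0.33, 0.52] [0.0, 0.0, -0.01] 
15 [0.02, 0.33, 0.52] [0.0, 0.0, -0.01] 
16 [0.02, 0.32, 0.52] [0.0, 0.0, -0.01] 
17 [0.01, 0.33, 0.52] [0.0, 0.0, -0.01] 
18 [0.02, 0.33, 0.52] [0.0, 0.0, -0.01] 
19 [0.02, 0.33, 0.51] [0.0, 0.0, -0.01] 
20 [0.01, 0.33, 0.52] [0.0, 0.0, -0.01] 
21 [0.02, 0.33, 0.52] [0.0, 0.0, -0.01] 
22 [0.02, 0.32, 0.52] [0.0, 0.0, -0.01] 
23 [0.01, 0.33, 0.52] [0.0, 0.0, -0.01] 
24 [0.02, 0.33, 0.52] [0.0, 0.0, -0.01] 
  -> [0.4862 0.1794 0.3099] 0.0
```

{"name": "send_rows", "arguments": {
  "moves": [
    {"offset":[0,0.08,0.13],"dr":[0,0,0],"claw":0},
    {"offset":[0,0.16,0.26],"dr":[0,0,0],"claw":0},
    {"offset":[0,0.25,0.39],"dr":[0,0,-0.01],"claw":0},
    {"offset":[0.02,0.33,0.52],"dr":[0,0,-0.01],"claw":0},
    {"offset":[0.02,0.33,0.52],"dr":[0,0,-0.01],"claw":0}
  ]
}}

```text
clock: 16.9
tool_pos: [0.6565, -0.1556, 0.3191]
eef_rot: [-1.124, 1.274, 1.164]
wrist_force: [0.3, 0.1, -2.6]
opening: 0.169
```

{"name": "send_rows", "arguments": {
  "moves": [
    {"offset":[0.02,0.33,0.52],"dr":[0,0,-0.01],"claw":0},
    {"offset":[0.02,0.33,0.52],"dr":[0,0,-0.01],"claw":0},
    {"offset":[0.02,0.33,0.52],"dr":[0,0,-0.01],"claw":0},
    {"offset":[0.02,0.33,0.52],"dr":[0,0,-0.01],"claw":0},
    {"offset":[0.02,0.33,0.52],"dr":[0,0,-0.01],"claw":0}
  ]
}}

```text
clock: 17.4
tool_pos: [0.6142, -0.0731, 0.3176]
eef_rot: [-1.128, 1.268, 1.159]
wrist_force: [0.2, 0.3, -1.4]
opening: 0.169
```

Run:
```python
from h import *
st()
```

```text
t 17.4 pos [ 0.6142 -0.0731  0.3176] F [ 0.18  0.3  -1.41] op 0.169
('origin', array([-84.1, 133.4, 177.8]), 'lip', array([-112.1,  133.4,  178.5]), 'tilt', np.float64(-1.4)) y-axis lean 0.0 joints [-0.37  0.61  0.8   1.44 -0.43  1.3   1.94] M [ 0.08 -0.08  0.01]
```

{"name": "send_rows", "arguments": {
  "moves": [
    {"offset":[0.02,0.33,0.52],"dr":[0,0,-0.01],"claw":0},
    {"offset":[0.02,0.33,0.52],"dr":[0,0,-0.01],"claw":0},
    {"offset":[0.02,0.33,0.52],"dr":[0,0,-0.01],"claw":0},
    {"offset":[0.02,0.33,0.52],"dr":[0,0,-0.01],"claw":0},
    {"offset":[0.02,0.33,0.52],"dr":[0,0,-0.01],"claw":0}
  ]
}}

```text
clock: 17.9
tool_pos: [0.5719, 0.009, 0.3157]
eef_rot: [-1.132, 1.264, 1.154]
wrist_force: [0.9, -0.1, -2.2]
opening: 0.165
```

{"name": "send_rows", "arguments": {
  "moves": [
    {"offset":[0.02,0.33,0.52],"dr":[0,0,-0.01],"claw":0},
    {"offset":[0.02,0.33,0.52],"dr":[0,0,-0.01],"claw":0},
    {"offset":[0.02,0.33,0.52],"dr":[0,0,-0.01],"claw":0},
    {"offset":[0.02,0.33,0.52],"dr":[0,0,-0.01],"claw":0},
    {"offset":[0.02,0.33,0.52],"dr":[0,0,-0.01],"claw":0}
  ]
}}

```text
clock: 18.4
tool_pos: [0.5298, 0.091, 0.3134]
eef_rot: [-1.136, 1.259, 1.149]
wrist_force: [0.1, -1.0, -3.0]
opening: 0.163
```

Run:
```python
from h import *
st()
```

```text
t 18.4 pos [0.5298 0.091  0.3134] F [ 0.07 -0.99 -2.96] op 0.163
('origin', array([-181.4,  289. ,  173.2]), 'lip', array([-209.4,  289. ,  173.5]), 'tilt', np.float64(-0.6)) y-axis lean 0.0 joints [-0.77  0.47  0.85  1.68 -0.38  1.17  1.65] M [ 0.01 -0.1  -0.04]
```

{"name": "send_rows", "arguments": {
  "moves": [
    {"offset":[0.02,0.33,0.52],"dr":[0,0,-0.01],"claw":0},
    {"offset":[0.02,0.33,0.52],"dr":[0,0,-0.01],"claw":0},
    {"offset":[0.02,0.33,0.52],"dr":[0,0,-0.01],"claw":0},
    {"offset":[0.02,0.33,0.52],"dr":[0,0,-0.01],"claw":0},
    {"offset":[0,0.25,0.39],"dr":[0,0,-0.01],"claw":0}
  ]
}}

```text
clock: 18.9
tool_pos: [0.4893, 0.1696, 0.3111]
eef_rot: [-1.139, 1.254, 1.145]
wrist_force: [0.0, 0.7, -2.1]
opening: 0.165
```

{"name": "send_rows", "arguments": {
  "moves": [
    {"offset":[0,0.16,0.26],"dr":[0,0,-0.01],"claw":0},
    {"offset":[0,0.08,0.13],"dr":[0,0,0],"claw":0},
    {"offset":[0,0,0],"dr":[0,0,0],"claw":0},
    {"offset":[0,0,0],"dr":[0,0,0],"claw":0}
  ]
}}

```text
clock: 19.3
tool_pos: [0.4852, 0.1795, 0.3115]
eef_rot: [-1.14, 1.254, 1.14]
wrist_force: [0.3, -0.1, -2.1]
opening: 0.171
```

Run:
```python
from h import *
from bench import manip
p,r,s=st();print(r.as_rotvec().round(3),r.as_matrix().round(3))
for n in("scene","top"):
  c=manip.capture(n);cv2.imwrite(f"pics/{n}9.png",c["img"][:,:,::-1])
print(world_of(p,r,[[0,0,0]]))
```

```text
t 19.3 pos [0.4852 0.1795 0.3115] F [ 0.29 -0.09 -2.13] op 0.171
('origin', array([-232.6,  372.9,  171.2]), 'lip', array([-260.6,  372.9,  171.2]), 'tilt', np.float64(-0.1)) y-axis lean -0.001 joints [-0.99  0.43  0.87  1.75 -0.36  1.13  1.46] M [-0.01 -0.12  0.05]
[-1.14   1.254  1.14 ] [[-0.001 -0.996  0.094]
 [-0.001  0.094  0.996]
 [-1.     0.001 -0.001]]
[[0.46283557 0.18146373 0.1711723 ]]
```

View pics/scene9.png

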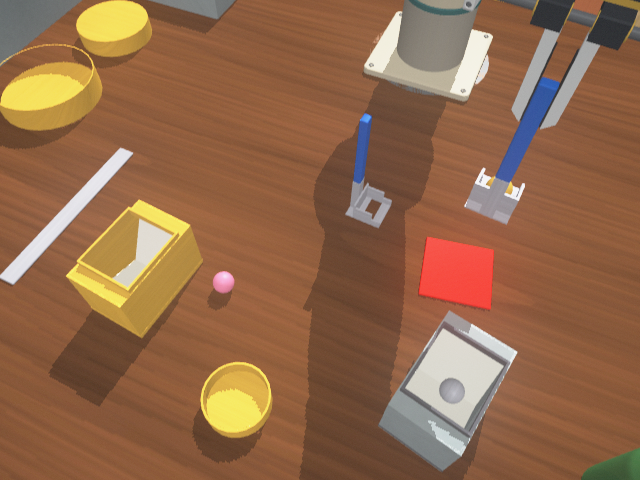

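View pics/top9.png

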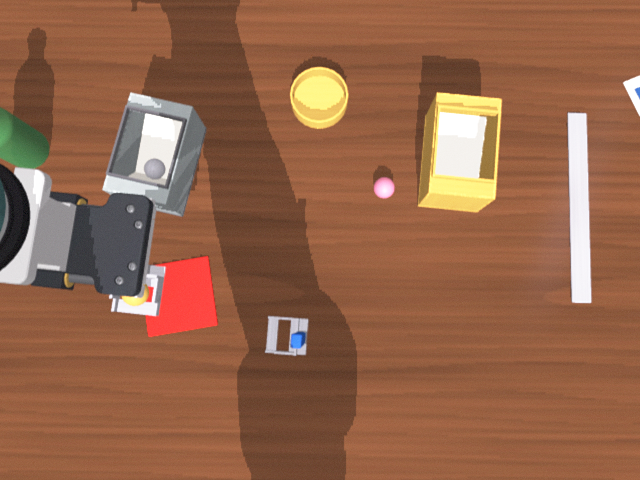

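The ball is still nested in the pan, at top (136,297), and the scoop hangs level above the mat. I'll lower it.

{"name": "send_rows", "arguments": {
  "moves": [
    {"offset":[0.2,0,0],"dr":[0,0,0],"claw":0},
    {"offset":[0.4,0,0],"dr":[0,0,0],"claw":0},
    {"offset":[0.4,0,0],"dr":[0,0,0],"claw":0},
    {"offset":[0.4,0,0],"dr":[0,0,0],"claw":0},
    {"offset":[0.4,0,0],"dr":[0,0,0],"claw":0}
  ]
}}

```text
clock: 19.9
tool_pos: [0.4846, 0.18, 0.256]
eef_rot: [-1.14, 1.254, 1.141]
wrist_force: [0.7, 0.7, -1.8]
opening: 0.167
```

{"name": "send_rows", "arguments": {
  "moves": [
    {"offset":[0.4,0,0],"dr":[0,0,0],"claw":0},
    {"offset":[0.4,0,0],"dr":[0,0,0],"claw":0},
    {"offset":[0.4,0,0],"dr":[0,0,0],"claw":0},
    {"offset":[0.4,0,0],"dr":[0,0,0],"claw":0},
    {"offset":[0.4,0,0],"dr":[0,0,0],"claw":0}
  ]
}}

```text
clock: 20.4
tool_pos: [0.4848, 0.1801, 0.1964]
eef_rot: [-1.14, 1.253, 1.141]
wrist_force: [-0.7, 0.0, -2.7]
opening: 0.166
```

{"name": "send_rows", "arguments": {
  "moves": [
    {"offset":[0.4,0,0],"dr":[0,0,0],"claw":0},
    {"offset":[0.4,0,0],"dr":[0,0,0],"claw":0},
    {"offset":[0.3,0,0],"dr":[0,0,0],"claw":0},
    {"offset":[0.2,0,0],"dr":[0,0,0],"claw":0},
    {"offset":[0.1,0,0],"dr":[0,0,0],"claw":0}
  ]
}}

```text
clock: 20.9
tool_pos: [0.4846, 0.18, 0.1549]
eef_rot: [-1.14, 1.254, 1.141]
wrist_force: [0.6, 0.6, -2.9]
opening: 0.166
```

{"name": "send_rows", "arguments": {
  "moves": [
    {"offset":[0,0,0],"dr":[0,0,0],"claw":0},
    {"offset":[0,0,0],"dr":[0,0,0],"claw":0}
  ]
}}

```text
clock: 21.1
tool_pos: [0.4851, 0.1802, 0.1557]
eef_rot: [-1.14, 1.253, 1.141]
wrist_force: [0.3, -0.3, -2.3]
opening: 0.168
```

Run:
```python
from h import *
p,r,s=st();print(world_of(p,r,[[0,0,0]]))
```

```text
t 21.1 pos [0.4851 0.1802 0.1557] F [ 0.34 -0.28 -2.29] op 0.168
('origin', array([-232.8,  373.6,   15.4]), 'lip', array([-260.8,  373.6,   15.4]), 'tilt', np.float64(-0.1)) y-axis lean -0.0 joints [-0.87  0.61  0.71  1.95 -0.56  0.79  1.64] M [ 0.03 -0.12  0.04]
[[0.46271386 0.18220871 0.01536879]]
```

{"name": "send_rows", "arguments": {
  "moves": [
    {"offset":[0.1,0,0],"dr":[0,0,0],"claw":0},
    {"offset":[0.1,0,0],"dr":[0,0,0],"claw":0},
    {"offset":[0.1,0,0],"dr":[0,0,0],"claw":0},
    {"offset":[0.04,0,0],"dr":[0,0,0],"claw":0},
    {"offset":[0,0,0],"dr":[0,0,0],"claw":0}
  ]
}}

```text
clock: 21.6
tool_pos: [0.4847, 0.1801, 0.1451]
eef_rot: [-1.14, 1.254, 1.141]
wrist_force: [-1.7, 1.1, -1.2]
opening: 0.164
```

{"name": "send_rows", "arguments": {
  "moves": [
    {"offset":[0.03,0,0],"dr":[0,0,0],"claw":0},
    {"offset":[0,0,0],"dr":[0,0,0],"claw":0}
  ]
}}

```text
clock: 21.8
tool_pos: [0.485, 0.1801, 0.1445]
eef_rot: [-1.14, 1.253, 1.141]
wrist_force: [1.0, -0.3, -1.3]
opening: 0.166
```

Force is dropping from -2.7 N, so contact is starting. I'll go a touch more.

{"name": "send_rows", "arguments": {
  "moves": [
    {"offset":[0.02,0,0],"dr":[0,0,0],"claw":0},
    {"offset":[0,0,0],"dr":[0,0,0],"claw":0}
  ]
}}

```text
clock: 22.0
tool_pos: [0.4851, 0.1801, 0.1445]
eef_rot: [-1.14, 1.252, 1.141]
wrist_force: [-1.1, -1.1, 5.1]
opening: 0.17
```

Run:
```python
from h import *
from bench import manip
p,r,s=st();print(world_of(p,r,[[0,0,0]]))
c=manip.capture("scene");cv2.imwrite("pics/s10.png",cv2.resize(c["img"][90:320,360:560,::-1],None,fx=2.6,fy=2.6,interpolation=cv2.INTER_CUBIC))
```

```text
t 22.0 pos [0.4851 0.1801 0.1445] F [-1.08 -1.1   5.08] op 0.17
('origin', array([-232.7,  373.6,    4.1]), 'lip', array([-260.7,  373.6,    4.1]), 'tilt', np.float64(-0.1)) y-axis lean 0.0 joints [-0.86  0.62  0.7   1.96 -0.57  0.76  1.65] M [-0.1   0.35 -0.03]
[[0.46275932 0.18219339 0.00409899]]
```

View pics/s10.png

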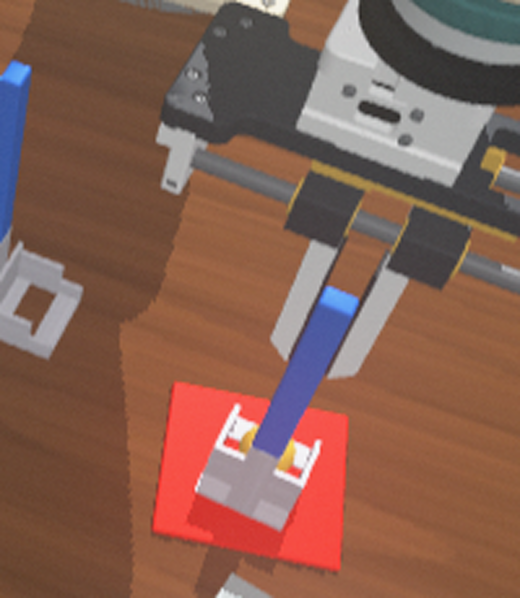

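The scoop stands on the mat with the ball in its pan, visible on both sides of the handle at (265,450). Releasing.

{"name": "send_rows", "arguments": {
  "moves": [
    {"offset":[-0.01,0,0],"dr":[0,0,0],"claw":16},
    {"offset":[0,0,0],"dr":[0,0,0],"claw":18},
    {"offset":[0,0,0],"dr":[0,0,0],"claw":22},
    {"offset":[0,0,0],"dr":[0,0,0],"claw":30},
    {"offset":[0,0,0],"dr":[0,0,0],"claw":40}
  ],
  "grip_force": 10
}}

```text
clock: 22.55
tool_pos: [0.4846, 0.1801, 0.1439]
eef_rot: [-1.14, 1.254, 1.141]
wrist_force: [0.2, 0.0, -1.0]
opening: 0.371
```

{"name": "send_rows", "arguments": {
  "moves": [
    {"offset":[0,0,0],"dr":[0,0,0],"claw":50},
    {"offset":[0,0,0],"dr":[0,0,0],"claw":50},
    {"offset":[0,0,0],"dr":[0,0,0],"claw":50}
  ]
}}

```text
clock: 22.85
tool_pos: [0.4847, 0.1801, 0.144]
eef_rot: [-1.14, 1.253, 1.141]
wrist_force: [1.1, 0.4, 0.3]
opening: 0.528
```

Run:
```python
from h import *
from bench import manip
p,r,s=st()
c=manip.capture("scene");cv2.imwrite("pics/s11.png",cv2.resize(c["img"][90:320,360:560,::-1],None,fx=2.6,fy=2.6,interpolation=cv2.INTER_CUBIC))
```

```text
t 22.85 pos [0.4847 0.1801 0.144 ] F [1.14 0.37 0.35] op 0.528
('origin', array([-233.2,  373.5,    3.6]), 'lip', array([-261.2,  373.5,    3.7]), 'tilt', np.float64(-0.1)) y-axis lean -0.001 joints [-0.86  0.62  0.7   1.96 -0.57  0.76  1.65] M [ 0.02 -0.02 -0.01]
```

View pics/s11.png

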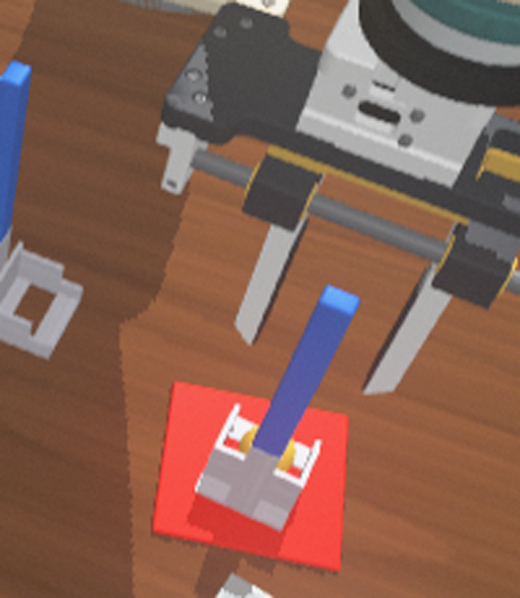

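Released and standing still, with the fingers clear on both sides. Retreating upward.

{"name": "send_rows", "arguments": {
  "moves": [
    {"offset":[-0.2,0,0],"dr":[0,0,0],"claw":50},
    {"offset":[-0.5,0,0],"dr":[0,0,0],"claw":50},
    {"offset":[-0.7,0,0],"dr":[0,0,0],"claw":50},
    {"offset":[-0.7,0,0],"dr":[0,0,0],"claw":50},
    {"offset":[-0.7,0,0],"dr":[0,0,0],"claw":50}
  ]
}}

```text
clock: 23.4
tool_pos: [0.4848, 0.18, 0.2293]
eef_rot: [-1.14, 1.253, 1.141]
wrist_force: [0.3, 0.2, -0.2]
opening: 0.533
```

{"name": "send_rows", "arguments": {
  "moves": [
    {"offset":[-0.7,0,0],"dr":[0,0,0],"claw":50},
    {"offset":[-0.7,0,0],"dr":[0,0,0],"claw":50},
    {"offset":[-0.5,0,0],"dr":[0,0,0],"claw":50},
    {"offset":[-0.3,0,0],"dr":[0,0,0],"claw":50},
    {"offset":[0,0,0],"dr":[0,0,0],"claw":50}
  ]
}}

```text
clock: 23.9
tool_pos: [0.4856, 0.1802, 0.2951]
eef_rot: [-1.14, 1.251, 1.14]
wrist_force: [-0.1, -0.8, 0.3]
opening: 0.529
```

Run:
```python
from h import *
from bench import manip
p,r,s=st()
c=manip.capture("scene");cv2.imwrite("pics/s12.png",cv2.resize(c["img"][90:320,360:560,::-1],None,fx=2.6,fy=2.6,interpolation=cv2.INTER_CUBIC))
c=manip.capture("wrist");cv2.imwrite("pics/w12.png",c["img"][:,:,::-1])
import pickle;pickle.dump(c,open("w12.pkl","wb"))
```

```text
t 23.9 pos [0.4856 0.1802 0.2951] F [-0.1  -0.84  0.28] op 0.529
('origin', array([-232.1,  373.9,  154.7]), 'lip', array([-260.1,  373.9,  154.7]), 'tilt', np.float64(0.0)) y-axis lean 0.001 joints [-0.99  0.45  0.86  1.77 -0.38  1.1   1.48] M [ 0.02 -0.01 -0.02]
```

View pics/s12.png

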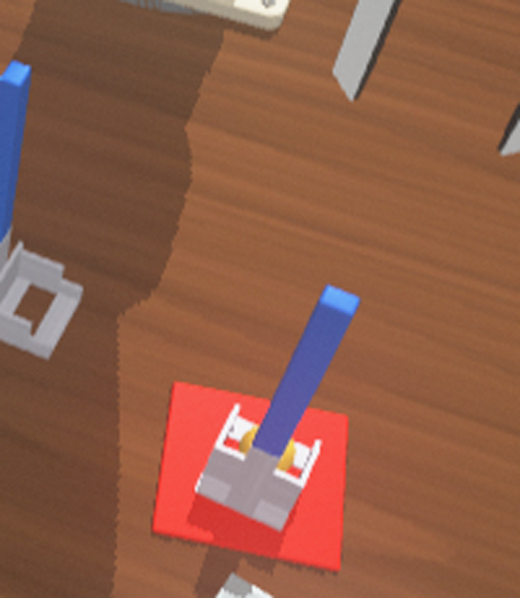

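View pics/w12.png

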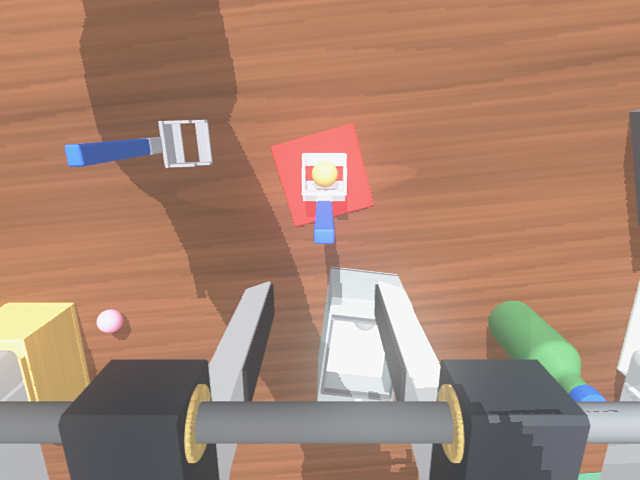

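The scoop is centred on the mat and upright, with the ball nested in the slot at wrist pixel (324,174). The mat centre is at about (323,175) and the gripper is clear. Handing in.

Run:
```python
from h import *
import pickle
from bench import manip
c=pickle.load(open("w12.pkl","rb"))
print("ball",plane(c,324,174,.018),"mat",plane(c,323,175,.004))
print(manip.close_job())
```

```text
ball [0.45792954 0.1832589  0.018     ] mat [0.46072292 0.18181414 0.004     ]
the job is handed in; nothing more can be done
None
```

I picked the scoop farthest to the robot's right, took the brass ball out of the brass tin with it, stood the loaded scoop on the red mat and let go. The job was handed in at about 24 s on the robot's clock. No verdict was reported.

**Change from the advice:** at the advised 30° tilt, the arm ran into its joint-5 and joint-6 limits inside the tin. I slid the lip under the ball at 20° instead. After levelling, the ball was still on the lip rather than in the slot, so I tipped the scoop 8° nose-up to roll it in.

**Last checks:**
- **Position:** the scoop's origin works out at (0.463, 0.182) m from the arm's pose at release, and the mat's centre measured about (0.462, 0.182) m. That is 1–2 mm apart against the 30 mm allowed.
- **Ball:** it sits in the slot, about 5 mm toward the lip from the scoop's origin. The wrist and scene cameras agree.
- **Clear of the robot:** the scoop stayed standing upright after release, with the open gripper 15 cm above its gripping height.
- **Gripper and ball:** nothing I saw suggests the fingers touched the ball. They stayed about 14 cm above the pan, and the ball rode in the pan throughout.

**Disagreement:** the scene camera read about 2 mm off from the top camera. The tin and the scoop were shifted almost alike, so it did not affect the work.

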